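Scoop milling balls into the inspection bowl and hold the telescoping arm out at its mark

TASK

With the scoop, bring at least three of the white milling balls from the grey tub into the steel bowl on the telescoping arm while the arm is still fully in (no fingers on the balls, none spilled on the bench or left in the scoop), then stand the scoop upright back on the bench and let go of it. Next take the arm's grip post, squeeze in the lock button on its side to release the arm, and draw it out until its pointer is at the white line of the rider on the scale, with the balls still in the bowl. Finish while holding the arm there with the button squeezed in (a spring would draw it back), and leave the rider, the jar, the tip box and the dish where they are.

Things in the scene. Friction and masses are not known exactly. Their poses are not given: they have to be found in the camera images.
- scoop: loose aluminium scoop, 110 g, standing on the bench: open-front pan, upright handle at its back. Origin: underside, foot of the pan's back wall, mid-width; x out of the open mouth, z up. Pan: x 0 to 68 mm, 60 mm wide, 35 mm high side walls, floor 2 mm. Handle: 16 x 16 mm, x -16 to 0, z 0 to 138 mm. Stands by itself on its flat underside.
- scoop_grip (a point): a good point to grip the scoop, on the handle's axis, 118 mm above the scoop's underside (x -8 mm from its origin); axes as the scoop
- scoop_in (a point): a point in the scoop's pan: x 34, z 12 mm from the scoop's origin; axes as the scoop
- tub: grey plastic tub fixed to the bench, open on top; inside 190 (x) x 70 mm (y), 10 mm wider than the scoop, walls 4 mm, rim 63 mm and inner floor 12 mm above the bench. Origin: centre of its underside; z up. At the start the six balls lie in its +x half (the robot's right), the first at least 100 mm from the -x wall.
- ball0: white ceramic milling ball, 24 mm across, about 30 g, glazed and slippery (friction 0.2); six alike. Origin: its centre
- ball1: white ceramic milling ball, 24 mm across, about 30 g, glazed and slippery (friction 0.2); six alike. Origin: its centre
- ball2: white ceramic milling ball, 24 mm across, about 30 g, glazed and slippery (friction 0.2); six alike. Origin: its centre
- ball3: white ceramic milling ball, 24 mm across, about 30 g, glazed and slippery (friction 0.2); six alike. Origin: its centre
- ball4: white ceramic milling ball, 24 mm across, about 30 g, glazed and slippery (friction 0.2); six alike. Origin: its centre
- ball5: white ceramic milling ball, 24 mm across, about 30 g, glazed and slippery (friction 0.2); six alike. Origin: its centre
- stand: fixed stand of the telescoping arm on a 6 mm plate (x -70 to 70, y -30 to 300; narrower under the housing). The arm slides out along +y. Origin: on the bench under the grip post when the arm is in; z up. Housing: y -250 to -40, 72 mm high. Scale bar: x -76 to -52, y -25 to 175, top 54 mm, ticks every 10 mm. Catch of the lock: x 19 to 42, y 8 to 28, top 82 mm.
- boom (a joint): how far the arm is out, m: 0 fully in (locked), 0.16 at most. Unlocked, it slides along the stand's y with about 1 N of friction against a return spring of 2.5 N (in) to 4 N (out), which draws it back when let go. The lock bars it until the button is squeezed in.
- grip (a point): middle of the arm's black grip post, 110 mm above the bench; axes as the stand; moves with the arm. Post 24 x 24 mm, top at 132 mm. Grip it along x, one finger on the bare face (x = -12 mm), one on the lock button (x = +24 mm; +16 mm pressed in): 36 mm wide, 28 mm with the button in.
- button (a joint): how far the lock button is pressed in, m: 0 out, 0.008 fully in. The arm is free when it is more than about 0.0065 in. Spring: 4 N at first, 8 N fully in; it springs out when let go.
- button_face (a point): middle of the button's outer face, which looks to the stand's +x and is 20 mm (y) by 40 mm (z, 90 to 130 mm above the bench); pressed towards the stand's -x
- bowl_in (a point): middle of the inner floor of the steel inspection bowl at the arm's outer end, 22 mm above the bench, 122 mm along +y from the grip post; axes as the stand. The bowl is round, 112 mm across and 60 mm above the bench at the rim, 84 mm across at its foot, wall 3 mm. It moves with the arm.
- pointer (a point): tip of the thin steel pointer that sticks out from the grip post to the scale side (-x), on the post's y; axes as the stand
- mark (a point): the white line on the dark steel rider (12 x 16 x 10 mm) that sits on the scale bar and marks the wanted length; axes as the stand. The pointer is at the mark when both have the same place along the stand's y, 60 to 120 mm out. The rider is stiff (8 N) and stays where it is.
- jar: bystander: amber glass jar, 68 mm across, 85 mm high; origin: centre of its underside
- tipbox: bystander: box of pipette tips, 85 x 120 x 65 mm; origin: centre of its underside
- dish: bystander: closed petri dish, 94 mm across, 15 mm high; origin: centre of its underside
There are look-alikes about, which are no part of the job. Leave any green look-alike of the scoop alone.

How it is judged (in metres and radians):
On the way, in this order (a step that is already met when the one before it is completed fails the run):
1. a ball is lifted in the scoop, clear above the tub (height (world z) of scoop_in above 0.08 m and distance between any of ball0, ball1, ball2, ball3, ball4, ball5 and scoop_in below 0.045 m), for 0.2 s.
2. at least three balls lie in the bowl, the arm still fully in ((distance between each of ball0, ball1, ball2 and bowl_in below 0.05 m or distance between each of ball0, ball1, ball3 and bowl_in below 0.05 m or distance between each of ball0, ball1, ball4 and bowl_in below 0.05 m or distance between each of ball0, ball1, ball5 and bowl_in below 0.05 m or distance between each of ball0, ball2, ball3 and bowl_in below 0.05 m or distance between each of ball0, ball2, ball4 and bowl_in below 0.05 m or distance between each of ball0, ball2, ball5 and bowl_in below 0.05 m or distance between each of ball0, ball3, ball4 and bowl_in below 0.05 m or distance between each of ball0, ball3, ball5 and bowl_in below 0.05 m or distance between each of ball0, ball4, ball5 and bowl_in below 0.05 m or distance between each of ball1, ball2, ball3 and bowl_in below 0.05 m or distance between each of ball1, ball2, ball4 and bowl_in below 0.05 m or distance between each of ball1, ball2, ball5 and bowl_in below 0.05 m or distance between each of ball1, ball3, ball4 and bowl_in below 0.05 m or distance between each of ball1, ball3, ball5 and bowl_in below 0.05 m or distance between each of ball1, ball4, ball5 and bowl_in below 0.05 m or distance between each of ball2, ball3, ball4 and bowl_in below 0.05 m or distance between each of ball2, ball3, ball5 and bowl_in below 0.05 m or distance between each of ball2, ball4, ball5 and bowl_in below 0.05 m or distance between each of ball3, ball4, ball5 and bowl_in below 0.05 m) and value of joint boom below 0.005 m), for 0.3 s.
3. the scoop stands released on the bench (height (world z) of scoop between -0.004 and 0.006 m and angle between scoop's own z axis and vertical below 0.12 rad and contact force between the fingers and scoop below 0.2 N), for 0.2 s.
4. the lock button is squeezed in while the arm is still in (value of joint button above 0.0055 m and value of joint boom below 0.015 m and contact force between the fingers and button above 1 N).
At the end, for the whole second after the job is handed in: Pointer within 4 mm of the mark and still, button in over 5.5 mm, fingers on the arm with over 2 N; three or more balls in the bowl (within 50 mm of its floor's middle), the others in bowl or tub; scoop upright (0.12 rad) on the bench, not touched (all of step 3 and (distance between each of ball0, ball1, ball2 and bowl_in below 0.05 m or distance between each of ball0, ball1, ball3 and bowl_in below 0.05 m or distance between each of ball0, ball1, ball4 and bowl_in below 0.05 m or distance between each of ball0, ball1, ball5 and bowl_in below 0.05 m or distance between each of ball0, ball2, ball3 and bowl_in below 0.05 m or distance between each of ball0, ball2, ball4 and bowl_in below 0.05 m or distance between each of ball0, ball2, ball5 and bowl_in below 0.05 m or distance between each of ball0, ball3, ball4 and bowl_in below 0.05 m or distance between each of ball0, ball3, ball5 and bowl_in below 0.05 m or distance between each of ball0, ball4, ball5 and bowl_in below 0.05 m or distance between each of ball1, ball2, ball3 and bowl_in below 0.05 m or distance between each of ball1, ball2, ball4 and bowl_in below 0.05 m or distance between each of ball1, ball2, ball5 and bowl_in below 0.05 m or distance between each of ball1, ball3, ball4 and bowl_in below 0.05 m or distance between each of ball1, ball3, ball5 and bowl_in below 0.05 m or distance between each of ball1, ball4, ball5 and bowl_in below 0.05 m or distance between each of ball2, ball3, ball4 and bowl_in below 0.05 m or distance between each of ball2, ball3, ball5 and bowl_in below 0.05 m or distance between each of ball2, ball4, ball5 and bowl_in below 0.05 m or distance between each of ball3, ball4, ball5 and bowl_in below 0.05 m) and y of pointer in the frame of mark between -0.004 and 0.004 m and value of joint button above 0.0055 m and contact force between the fingers and boom above 2 N and velocity of joint boom between -0.01 and 0.01 m/s and (distance between ball0 and bowl_in below 0.05 m or (x of ball0 in the frame of tub between -0.095 and 0.095 m and y of ball0 in the frame of tub between -0.035 and 0.035 m and z of ball0 in the frame of tub between 0.01 and 0.06 m)) and (distance between ball1 and bowl_in below 0.05 m or (x of ball1 in the frame of tub between -0.095 and 0.095 m and y of ball1 in the frame of tub between -0.035 and 0.035 m and z of ball1 in the frame of tub between 0.01 and 0.06 m)) and (distance between ball2 and bowl_in below 0.05 m or (x of ball2 in the frame of tub between -0.095 and 0.095 m and y of ball2 in the frame of tub between -0.035 and 0.035 m and z of ball2 in the frame of tub between 0.01 and 0.06 m)) and (distance between ball3 and bowl_in below 0.05 m or (x of ball3 in the frame of tub between -0.095 and 0.095 m and y of ball3 in the frame of tub between -0.035 and 0.035 m and z of ball3 in the frame of tub between 0.01 and 0.06 m)) and (distance between ball4 and bowl_in below 0.05 m or (x of ball4 in the frame of tub between -0.095 and 0.095 m and y of ball4 in the frame of tub between -0.035 and 0.035 m and z of ball4 in the frame of tub between 0.01 and 0.06 m)) and (distance between ball5 and bowl_in below 0.05 m or (x of ball5 in the frame of tub between -0.095 and 0.095 m and y of ball5 in the frame of tub between -0.035 and 0.035 m and z of ball5 in the frame of tub between 0.01 and 0.06 m))); the arm keeps its last pose, push and grip.
It fails at once if a finger touches a ball (contact force between the fingers and ball0 above 0.3 N or contact force between the fingers and ball1 above 0.3 N or contact force between the fingers and ball2 above 0.3 N or contact force between the fingers and ball3 above 0.3 N or contact force between the fingers and ball4 above 0.3 N or contact force between the fingers and ball5 above 0.3 N).
It fails at once if a bystander is shifted more than 25 mm (distance of any of jar, tipbox, dish from where it was at the start of the episode above 0.025 m).
It fails at once if the rider is shifted more than 4 mm from its place (distance of mark from where it was at the start of the episode above 0.004 m).
It also fails if it takes over 69 s, if anything falls off the work surface, if the arm or the gripper's body presses on something with over 40 N, if the wrist force passes 120 N, or if a joint passes its speed limit or range.

ROBOT

A 6-joint arm with a two-finger parallel gripper is mounted at the origin on the work surface. World frame = base frame: x ahead of the robot, y to its left, z up, the work surface at z = 0. Lengths are in mm, angles in rad, forces in N, time in s.
With the tool pointing down it reaches from about 350 to 975 mm from the base axis. Payload 7.1 kg.
Tool frame: the origin (TCP) lies between the finger pads; the fingertips stand 8 mm ahead of it and the grasp point (between the pads) lies 11 mm behind it (ctrl.tips_ahead is the distance from the TCP to the fingertips, in mm); y points along the fingers, z is the direction in which the jaws open and shut, and the axes are right-handed (so a half turn about y gives the same grasp; the last joint's range is limited). The gripper opens to 88 mm and grips with 3 to 60 N. Pads are 20 mm wide; open, the fingers measure 115 mm over their backs; the gripper's body (75 mm by 178 mm) begins 61 mm behind the grasp point.
Start: joints at [1.148, 0.423, 1.63, -0, 1.089, -0.019], TCP at [245.54, 574.73, 230.675] pointing down, gripper open.
Joint ranges: [-3, 3], [-0.9, 2.11], [0.09, 2.58], [-1.31, 4.45], [0.11, 2.69], [-2.54, 2.54]. Speed limits (rad/s): [2.39, 2.39, 3.01, 3.14, 3.14, 3.14].

INTERFACE

Orientations are given as a rotation vector (axis times angle).
In Python, from workcell import ctrl gives the robot as it stands.
- The arm moves only by the shell command python3 -m creep 'ROWS'. ROWS is JSON, a list of rows, each an object of numbers: "tx", "ty", "tz": the shift along the world's x, y, z in mm; "rx", "ry", "rz": the turn, a rotation vector about the world's x, y, z in rad; "fingers": the closure in counts, from 0 (fully open) to 255 (shut). A call has 1 to 10 rows; each row is the pose to reach, as a shift and turn from the pose commanded when the call began; what a row does not reach only later rows make up. A row lasts 1/8 s, in which the tool goes at most 62.5 mm and 10.7 degrees, less where a joint would pass 70% of its speed; a pose out of reach is approached as far as the arm can. A call with a gripper value outside its range is refused whole. The fingers move at their own pace and stop on an object; the grip force is fixed at half the most. Time passes only in rows, so rows that repeat a pose let the fingers close. It gives the time, the measured TCP pose, the force and the opening at its end, in the units of the state.
- ctrl.get_obs(): the state, without advancing time (a new reading comes with each control period).
- ctrl.get_image(name): name is "scene" or "top" or "wrist"; returns a dict with "pixels" (384x512x3 uint8, blue, green, red), "intrinsics" (3x3 intrinsics, pixels), "rvec" (rotation vector, rad) and "tvec" (3), from world to camera coordinates, as OpenCV has them. Camera axes: x right, y down, z forward; pixel columns grow to the right and rows downward; lengths in mm; the calibration is good to about 2 mm. A picture is of the moment at which its call begins. There is no depth.
- ctrl.close_job(): hands the job in, once; it reports no verdict.
The state is a dict: "t": time; "qpos": joint angles; "qvel": joint speeds; "joint_torque": joint torques, N m; "ee_pos": TCP position; "orientation": TCP orientation; "ft_force": force on the tool from outside, world axes, zero at the start; "moment": the same for the moment, N m; "width": finger opening in mm.
Only numpy, scipy, OpenCV 4.12 (cv2) and the standard library are available. Lean on these libraries where they do the work, as an engineer would, in place of code of your own. Each camera call takes 0.05 s, during which the arm holds its last target.

## Working session

There is one attempt and no reset: what is moved stays moved. The work goes in short steps, Python scripts to look and compute and a shell command to move; the robot and the scene stay as the last step left them, time stands still between calls to the robot, and variables do not carry over. Pictures are saved under pics/ and viewed, and the job is handed in when it is done.

```bash
ls; mkdir -p pics; python3 - <<'E'
from workcell import ctrl
import cv2,json
o=ctrl.get_obs();print(o, ctrl.tips_ahead)
for n in("scene","top","wrist"):
    d=ctrl.get_image(n);cv2.imwrite(f"pics/{n}0.png",d["pixels"]);print(n,d["intrinsics"],d["rvec"],d["tvec"])
E
```

```text
pics
{'t': 0.0, 'qpos': array([ 1.14800086e+00,  4.23823879e-01,  1.63068972e+00, -2.39531231e-05,
        1.08859024e+00, -1.89673107e-02]), 'qvel': array([ 0.00014036, -0.00031291,  0.00172049, -0.00059677, -0.0010348 ,
       -0.00027902]), 'joint_torque': array([-8.49563512e-04, -5.44625974e+01, -2.73666090e+01,  6.42529316e-02,
        2.26377760e-02, -1.45372092e-04]), 'ee_pos': array([245.32904893, 574.24760703, 229.91238697]), 'orientation': array([-1.54896949,  0.31707658, -0.3165862 ]), 'ft_force': array([ 0.01686412,  0.63198079, -0.53190097]), 'moment': array([0.04403615, 0.00514987, 0.03298242]), 'width': 87.87767900236834} 8.0
scene [[416.48650546   0.         254.13737191]
 [  0.         416.48650546 190.5926392 ]
 [  0.           0.           1.        ]] [ 0.68528587  2.77350995 -0.89293604] [ 439.06484659 -145.30118624 1293.71978016]
top [[376.95714917   0.         252.51222499]
 [  0.         376.95714917 193.34060895]
 [  0.           0.           1.        ]] [ 2.14941608 -2.14197735  0.1913704 ] [ -11.4214687   511.45104929 1208.9820821 ]
wrist [[275.92990449   0.         257.01335283]
 [  0.         275.92990449 191.45923531]
 [  0.           0.           1.        ]] [-2.41237719 -1.59419344 -0.22999406] [-624.2613175   -34.67334293  390.44696795]
```

View pics/scene0.png

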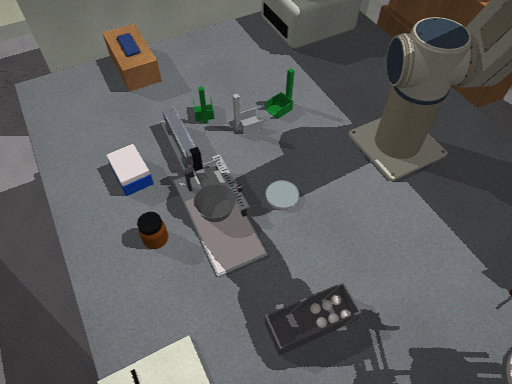

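View pics/top0.png

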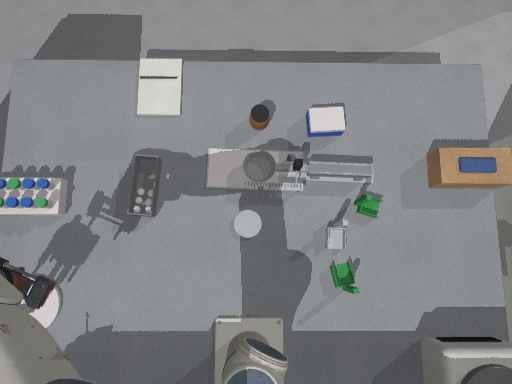

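View pics/wrist0.png

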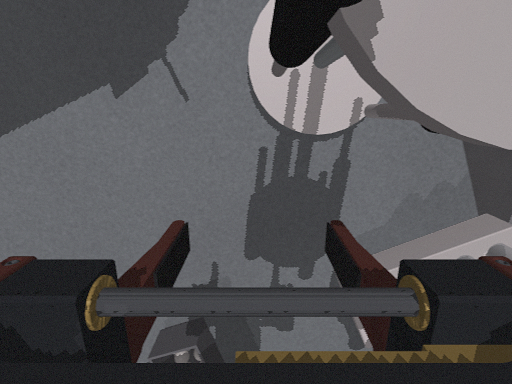

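```bash
cat > h.py <<'E'
import numpy as np,cv2
from workcell import ctrl
from scipy.spatial.transform import Rotation as R
def cam(n):
    d=ctrl.get_image(n);return d
def bp(d,u,v,z):
    K=np.array(d["intrinsics"]);Rm=cv2.Rodrigues(np.array(d["rvec"],float))[0];t=np.array(d["tvec"],float).ravel()
    r=Rm.T@np.linalg.inv(K)@np.array([u,v,1.]);c=-Rm.T@t
    return c+r*(z-c[2])/r[2]
def pj(d,P):
    return cv2.projectPoints(np.array(P,float).reshape(-1,1,3),np.array(d["rvec"],float),np.array(d["tvec"],float),np.array(d["intrinsics"]),None)[0].reshape(-1,2)
def crop(d,x0,x1,y0,y1,s,name,pts=None):
    im=cv2.resize(d["pixels"][y0:y1,x0:x1],None,fx=s,fy=s,interpolation=cv2.INTER_CUBIC)
    if pts is not None:
        for p in pj(d,pts): cv2.circle(im,(int((p[0]-x0+.5)*s),int((p[1]-y0+.5)*s)),2,(0,0,255),-1)
    cv2.imwrite("pics/"+name,im)
E
python3 - <<'E'
from h import *
d=cam("top");crop(d,300,400,190,300,5,"t_scoop.png");crop(d,115,175,145,225,7,"t_tub.png");crop(d,200,380,140,200,4,"t_stand.png")
s=cam("scene");crop(s,180,310,60,140,6,"s_scoop.png");crop(s,155,275,100,280,3,"s_stand.png")
E
```

```text
(no output)
```

View pics/t_scoop.png

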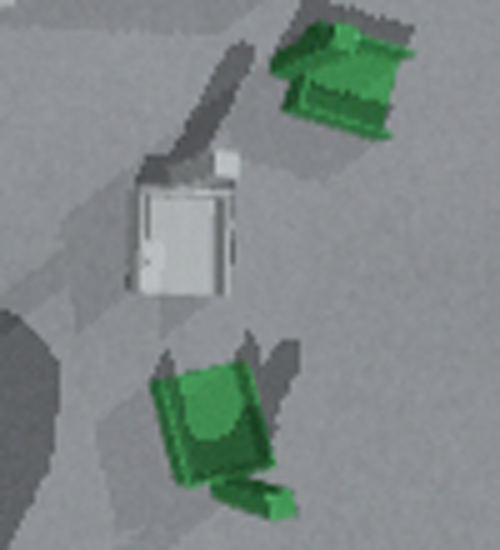

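View pics/t_tub.png

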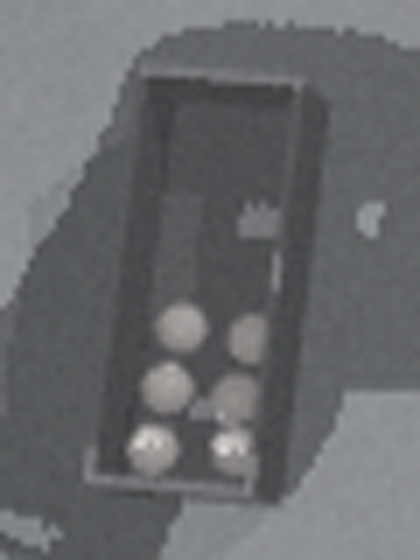

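View pics/t_stand.png

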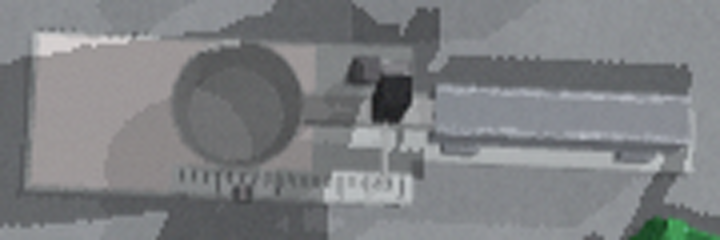

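View pics/s_scoop.png

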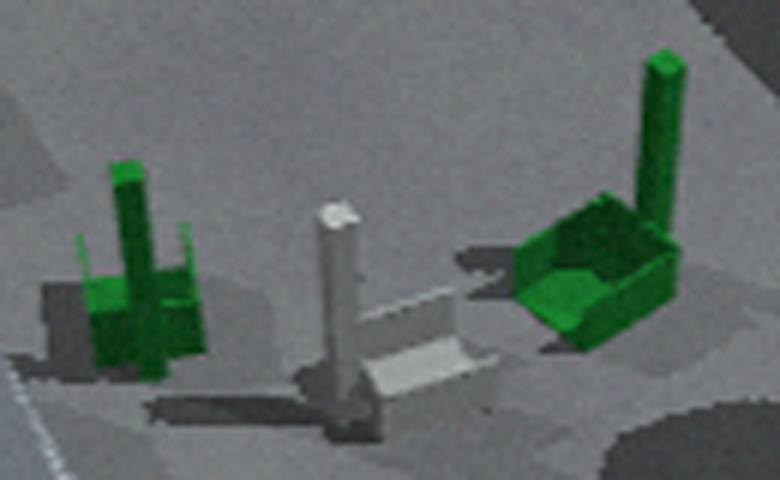

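View pics/s_stand.png

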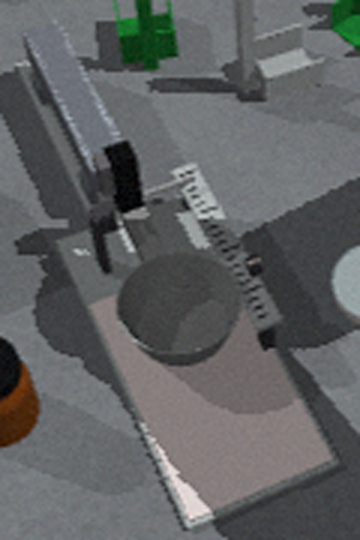

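```bash
python3 - <<'E'
from h import *
np.set_printoptions(precision=1,suppress=True)
d=cam("top");s=cam("scene")
for n,c in(("top",d),("scene",s)):
    Rm=cv2.Rodrigues(c["rvec"])[0];print(n,-Rm.T@c["tvec"])
def T(x,y,x0,y0,k): return x0+x/k-.5,y0+y/k-.5
print("handle",bp(d,*T(227,163,300,190,5),138),bp(s,*T(340,214,180,60,6),138))
for p in[(140,188),(238,185),(230,297),(135,292)]: print("pan",bp(d,*T(*p,300,190,5),35))
for p in[(145,75),(303,82),(252,490),(88,480)]: print("tub",bp(d,*T(*p,115,145,7),63))
for p in[(181,327),(167,387),(153,448),(250,338),(236,397),(233,448)]: print("ball",bp(d,*T(*p,115,145,7),24))
print("plate",[bp(d,*T(*p,200,140,4),6) for p in[(32,32),(26,188)]])
print("bowlrim",bp(d,*T(237,103,200,140,4),60),"r",[bp(d,*T(*p,200,140,4),60) for p in[(173,103),(303,103)]])
print("posttop",[bp(d,*T(*p,200,140,4),132) for p in[(378,75),(412,75),(407,124),(373,119)]])
print("rider",bp(d,*T(242,188,200,140,4),64),bp(s,*T(251,262,155,100,3),60))
print("bar",[bp(d,*T(*p,200,140,4),54) for p in[(178,168),(412,174),(410,203)]])
E
```

```text
top [ 311.6   11.7 1275.2]
scene [796.3 567.3 965.2]
handle [ 408.8 -288.3  138. ] [ 404.6 -287.2  138. ]
pan [ 400.9 -257.3   35. ]
pan [ 403.1 -322.3   35. ]
pan [ 330.  -314.2   35. ]
pan [ 333. -252.   35.]
tub [633.3 377.4  63. ]
tub [630.4 303.2  63. ]
tub [437.5 318.4  63. ]
tub [441.8 393.5  63. ]
ball [519.6 365.6  24. ]
ball [490.6 370.8  24. ]
ball [461.4 376.   24. ]
ball [514.5 332.5  24. ]
ball [486.  337.9  24. ]
ball [461.5 338.2  24. ]
plate [array([677.7, 146.4,   6. ]), array([540.1, 148.6,   6. ])]
bowlrim [602.7 -29.8  60. ] r [array([602.3,  23.1,  60. ]), array([603. , -84.4,  60. ])]
posttop [array([ 608.5, -137.6,  132. ]), array([ 608.7, -164.2,  132. ]), array([ 569.5, -159.5,  132. ]), array([ 573.3, -133.1,  132. ])]
rider [530.6 -33.7  64. ] [524.5 -38.9  60. ]
bar [array([548.8,  18.7,  54. ]), array([ 544.8, -174.6,   54. ]), array([ 520.5, -172.5,   54. ])]
```

```bash
cat >> h.py <<'E'
def poses(x,y,yawdeg):
    c,s=np.cos(np.radians(yawdeg)),np.sin(np.radians(yawdeg))
    return lambda P:(np.array(P,float)@np.array([[c,s,0],[-s,c,0],[0,0,1]])+[x,y,0])
def rect(x0,x1,y0,y1,z): return [(x0,y0,z),(x1,y0,z),(x1,y1,z),(x0,y1,z),(x0,y0,z)]
def circ(x,y,r,z): return [(x+r*np.cos(a),y+r*np.sin(a),z) for a in np.linspace(0,2*np.pi,60)]
SCOOP=[rect(0,68,-30,30,35),rect(0,68,-30,30,0),rect(-16,0,-8,8,138),[(-16,-8,0),(-16,-8,138)],[(-16,8,0),(-16,8,138)]]
TUB=[rect(-99,99,-39,39,63),rect(-95,95,-35,35,63),rect(-95,95,-35,35,12)]
def STAND(b=0): return [[(-70,-30,6),(-70,300,6),(70,300,6),(70,-30,6)],rect(-76,-52,-25,175,54),rect(19,42,8,28,82),rect(-12,12,b-12,b+12,132),circ(0,122+b,56,60),circ(0,122+b,42,20)]
def draw(d,box,s,name,lines):
    x0,x1,y0,y1=box
    im=cv2.resize(d["pixels"][y0:y1,x0:x1],None,fx=s,fy=s,interpolation=cv2.INTER_CUBIC)
    cols=[(0,0,255),(255,255,0),(0,255,0),(255,0,255),(0,255,255),(255,100,0)]
    for i,L in enumerate(lines):
        p=((pj(d,L)-[x0,y0]+.5)*s).round().astype(np.int32)
        cv2.polylines(im,[p.reshape(-1,1,2)],False,cols[i%6],1,cv2.LINE_AA)
    cv2.imwrite("pics/"+name,im)
E
python3 - <<'E'
from h import *
np.set_printoptions(precision=3,suppress=True)
o=ctrl.get_obs();print(R.from_rotvec(o["orientation"]).as_matrix())
d=cam("top");s=cam("scene")
t=poses(535.7,348,175.3);sc=poses(399,-287.5,174.7);st=poses(600,-150,0.5)
draw(d,(115,175,145,225),7,"a1.png",[t(x) for x in TUB])
draw(d,(310,380,200,270),8,"a2.png",[sc(x) for x in SCOOP])
draw(d,(200,380,140,200),4,"a3.png",[st(x) for x in STAND()])
draw(s,(155,275,100,280),3,"a4.png",[st(x) for x in STAND()])
draw(s,(220,270,80,140),8,"a5.png",[sc(x) for x in SCOOP])
draw(s,(255,370,275,360),6,"a6.png",[t(x) for x in TUB])
import numpy as np
def stack(a,b,o):
    A,B=cv2.imread("pics/"+a),cv2.imread("pics/"+b);h=max(A.shape[0],B.shape[0])
    f=lambda X:cv2.copyMakeBorder(X,0,h-X.shape[0],0,0,cv2.BORDER_CONSTANT);cv2.imwrite("pics/"+o,np.hstack([f(A),f(B)]))
stack("a2.png","a5.png","b25.png")
E
```

```text
[[ 0.92  -0.     0.393]
 [-0.393 -0.     0.92 ]
 [ 0.    -1.    -0.   ]]
```

View pics/a1.png

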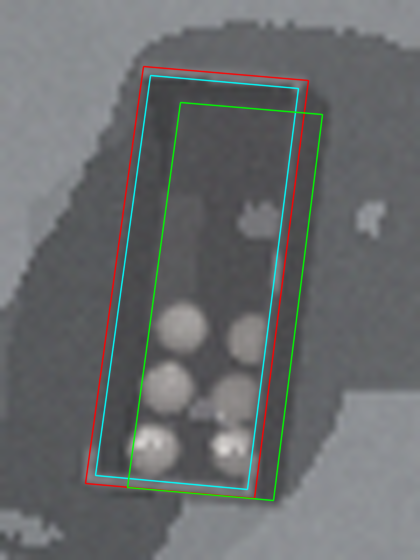

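View pics/b25.png

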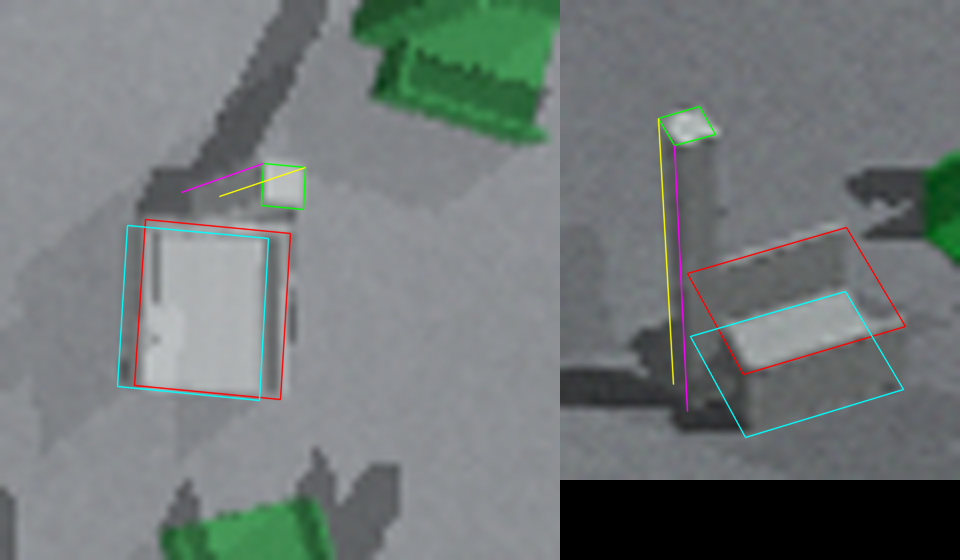

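View pics/a3.png

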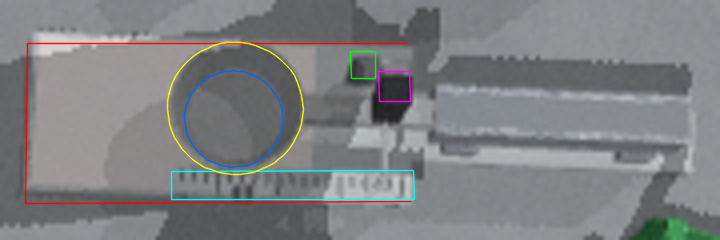

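View pics/a4.png

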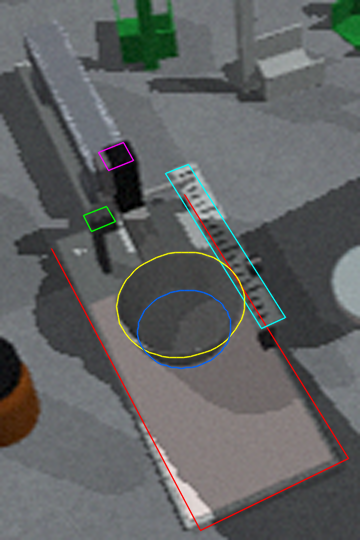

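View pics/a6.png

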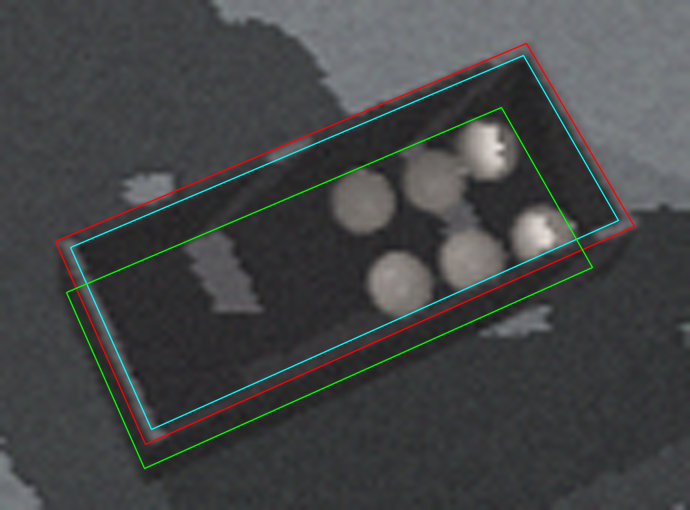

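```bash
python3 - <<'E'
from h import *
from scipy.optimize import least_squares
d=cam("top");s=cam("scene")
def T(x,y,x0,y0,k): return np.array([x0+x/k-.5,y0+y/k-.5])
obs=[(d,T(25,189,200,140,4),(-70,300,6)),(d,T(33,34,200,140,4),(70,300,6)),(d,T(412,174,200,140,4),(-52,-25,54)),(d,T(411,202,200,140,4),(-76,-25,54)),
(d,T(238,103,200,140,4),(0,122,60)),(s,T(188,526,155,100,3),(70,300,6)),(s,T(339,463,155,100,3),(-70,300,6)),(s,T(179,307,155,100,3),(0,122,60)),(s,T(167,173,155,100,3),(-52,-25,54)),(s,T(190,163,155,100,3),(-76,-25,54))]
f=lambda p:np.concatenate([pj(c,poses(*p)([q]))[0]-o for c,o,q in obs])
r=least_squares(f,[600,-150,0],loss="soft_l1");print(r.x,r.fun.reshape(-1,2).round(1))
st=poses(*r.x)
draw(d,(200,380,140,200),4,"a3b.png",[st(x) for x in STAND()])
draw(s,(155,275,100,280),3,"a4b.png",[st(x) for x in STAND()])
def stack(a,b,o):
    A,B=cv2.imread("pics/"+a),cv2.imread("pics/"+b);w=max(A.shape[1],B.shape[1])
    f=lambda X:cv2.copyMakeBorder(X,0,0,0,w-X.shape[1],cv2.BORDER_CONSTANT);cv2.imwrite("pics/"+o,np.vstack([f(A),f(B)]))
stack("a3b.png","a4b.png","b34.png")
E
```

```text
[ 598.22775206 -151.750628     -1.62376804] [[-0.2  0.7]
 [-0.2 -0.2]
 [ 0.2 -0.2]
 [ 0.4 -0.1]
 [-0.2  0.3]
 [-0.1  1.6]
 [-0.   0.1]
 [-0.7 -1.5]
 [ 0.2 -0.4]
 [ 0.2  0.2]]
```

View pics/b34.png

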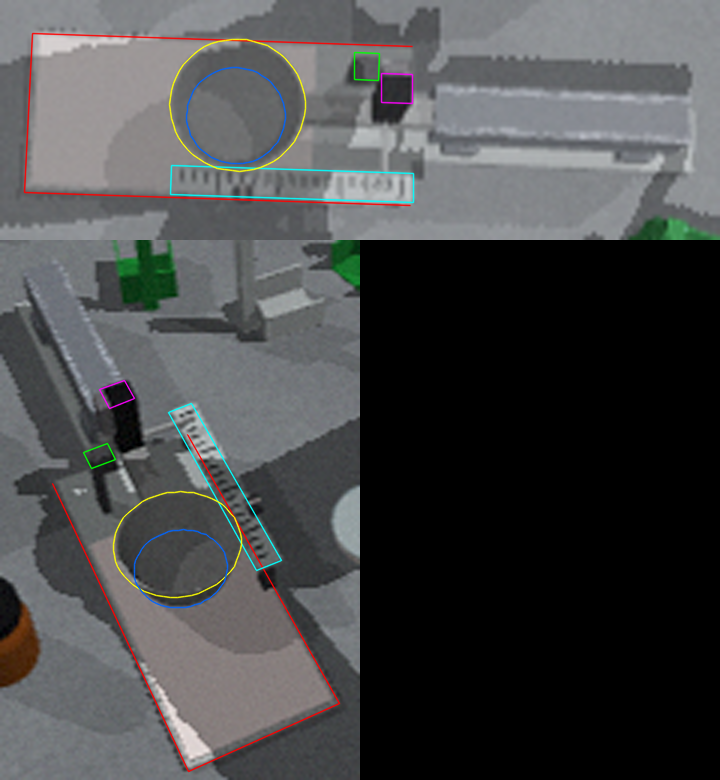

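```bash
python3 -m creep '[{"tx":205,"ty":-475,"rz":-0.7},{"tx":205,"ty":-475,"rz":-0.7},{"tx":205,"ty":-475,"rz":-0.7},{"tx":205,"ty":-475,"rz":-0.7},{"tx":205,"ty":-475,"rz":-0.7},{"tx":205,"ty":-475,"rz":-0.7},{"tx":205,"ty":-475,"rz":-0.7},{"tx":205,"ty":-475,"rz":-0.7},{"tx":205,"ty":-475,"rz":-0.7},{"tx":205,"ty":-475,"rz":-0.7}]'
```

```text
schema error: expected keys tx, ty, tz, rx, ry, rz, fingers
```

```bash
python3 -m creep '[{"tx":205,"ty":-475,"tz":0,"rx":0,"ry":0,"rz":-0.7,"fingers":0},{"tx":205,"ty":-475,"tz":0,"rx":0,"ry":0,"rz":-0.7,"fingers":0},{"tx":205,"ty":-475,"tz":0,"rx":0,"ry":0,"rz":-0.7,"fingers":0},{"tx":205,"ty":-475,"tz":0,"rx":0,"ry":0,"rz":-0.7,"fingers":0},{"tx":205,"ty":-475,"tz":0,"rx":0,"ry":0,"rz":-0.7,"fingers":0},{"tx":205,"ty":-475,"tz":0,"rx":0,"ry":0,"rz":-0.7,"fingers":0},{"tx":205,"ty":-475,"tz":0,"rx":0,"ry":0,"rz":-0.7,"fingers":0},{"tx":205,"ty":-475,"tz":0,"rx":0,"ry":0,"rz":-0.7,"fingers":0},{"tx":205,"ty":-475,"tz":0,"rx":0,"ry":0,"rz":-0.7,"fingers":0}]'
```

```text
t: 1.68
ee_pos: [451.6, 97.0, 231.0]
orientation: [-1.393, 0.861, -0.862]
ft_force: [-0.1, 0.7, -0.0]
width: 87.6
```

```bash
python3 -m creep '[{"tx":-44,"ty":-388,"tz":0,"rx":0,"ry":0,"rz":-0.56,"fingers":0},{"tx":-44,"ty":-388,"tz":0,"rx":0,"ry":0,"rz":-0.56,"fingers":0},{"tx":-44,"ty":-388,"tz":0,"rx":0,"ry":0,"rz":-0.56,"fingers":0},{"tx":-44,"ty":-388,"tz":0,"rx":0,"ry":0,"rz":-0.56,"fingers":0},{"tx":-44,"ty":-388,"tz":0,"rx":0,"ry":0,"rz":-0.56,"fingers":0},{"tx":-44,"ty":-388,"tz":0,"rx":0,"ry":0,"rz":-0.56,"fingers":0},{"tx":-44,"ty":-388,"tz":0,"rx":0,"ry":0,"rz":-0.56,"fingers":0},{"tx":-44,"ty":-388,"tz":0,"rx":0,"ry":0,"rz":-0.56,"fingers":0},{"tx":-44,"ty":-388,"tz":-40,"rx":0,"ry":0,"rz":-0.56,"fingers":0},{"tx":-44,"ty":-388,"tz":-40,"rx":0,"ry":0,"rz":-0.56,"fingers":0}]'
python3 - <<'E'
from h import *
o=ctrl.get_obs();print(R.from_rotvec(o["orientation"]).as_matrix().round(3),o["qpos"].round(2))
d=cam("wrist");cv2.imwrite("pics/w1.png",d["pixels"]);s=cam("scene");crop(s,180,310,30,140,6,"s1.png")
E
```

```text
t: 2.92
ee_pos: [405.2, -285.1, 188.7]
orientation: [-1.166, 1.281, -1.271]
ft_force: [-0.3, 0.6, 0.4]
width: 87.5
[[-0.091 -0.005  0.996]
 [-0.996  0.004 -0.091]
 [-0.003 -1.    -0.005]] [-0.64  0.3   1.94  0.    0.91 -0.55]
```

View pics/w1.png

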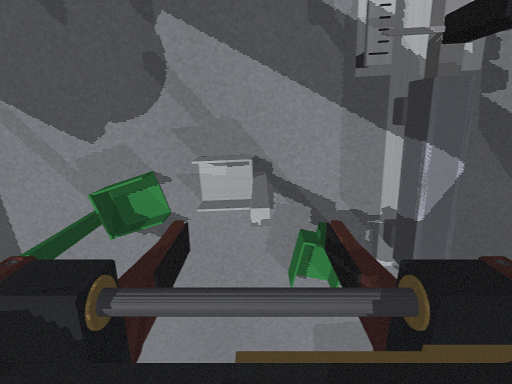

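View pics/s1.png

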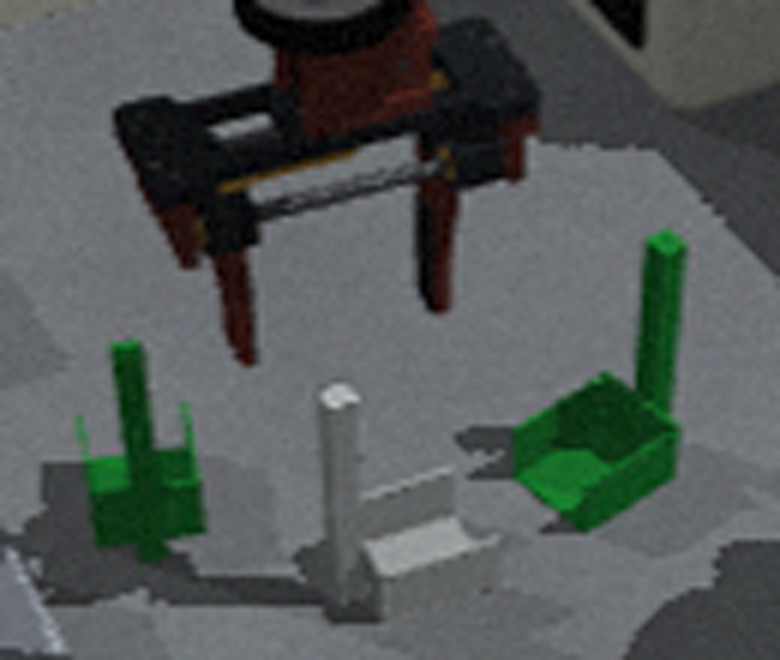

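```bash
python3 - <<'E'
from h import *
np.set_printoptions(precision=1,suppress=True)
d=cam("wrist");crop(d,180,300,140,240,6,"w1c.png")
sc=poses(399,-287.5,174.7);draw(d,(180,300,140,240),6,"w1d.png",[sc(x) for x in SCOOP])
for p in [(368,197)]: print(bp(cam("top"),*p,138))
print(ctrl.get_obs()["ee_pos"])
E
```

```text
[ 486.2 -362.4  138. ]
[ 407.4 -287.8  191.9]
```

View pics/w1d.png

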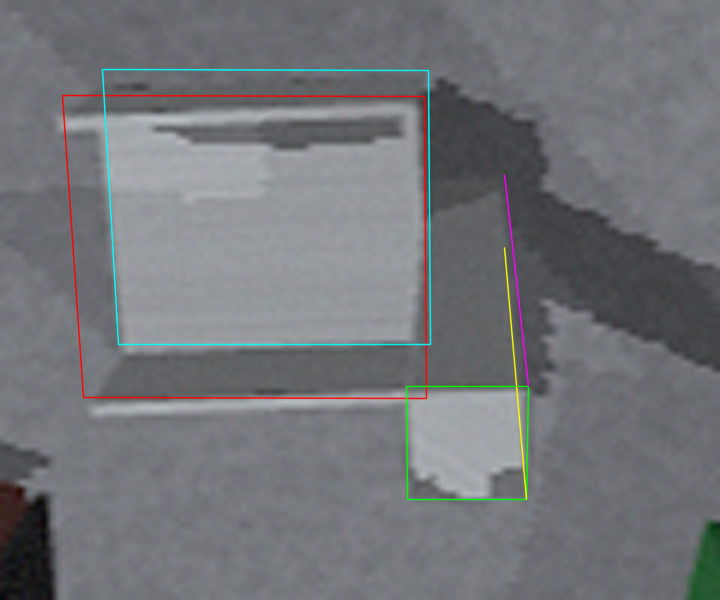

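```bash
python3 -m creep '[{"tx":0,"ty":0,"tz":-50,"rx":0,"ry":0,"rz":0.04,"fingers":0},{"tx":0,"ty":0,"tz":-84,"rx":0,"ry":0,"rz":0.04,"fingers":0},{"tx":0,"ty":0,"tz":-84,"rx":0,"ry":0,"rz":0.04,"fingers":120},{"tx":0,"ty":0,"tz":-84,"rx":0,"ry":0,"rz":0.04,"fingers":255},{"tx":0,"ty":0,"tz":-84,"rx":0,"ry":0,"rz":0.04,"fingers":255},{"tx":0,"ty":0,"tz":-84,"rx":0,"ry":0,"rz":0.04,"fingers":255},{"tx":0,"ty":0,"tz":-84,"rx":0,"ry":0,"rz":0.04,"fingers":255}]'
python3 - <<'E'
from h import *
o=ctrl.get_obs();print(o["ee_pos"],R.from_rotvec(o["orientation"]).as_matrix().round(3))
s=cam("scene");crop(s,180,310,30,140,6,"s2.png")
E
```

```text
t: 4.0
ee_pos: [406.8, -288.5, 107.3]
orientation: [-1.183, 1.247, -1.249]
ft_force: [0.6, 0.6, 0.1]
width: 41.4
[ 406.81585455 -288.49190332  107.29428656] [[-0.053  0.001  0.999]
 [-0.999 -0.001 -0.053]
 [ 0.001 -1.     0.001]]
```

View pics/s2.png

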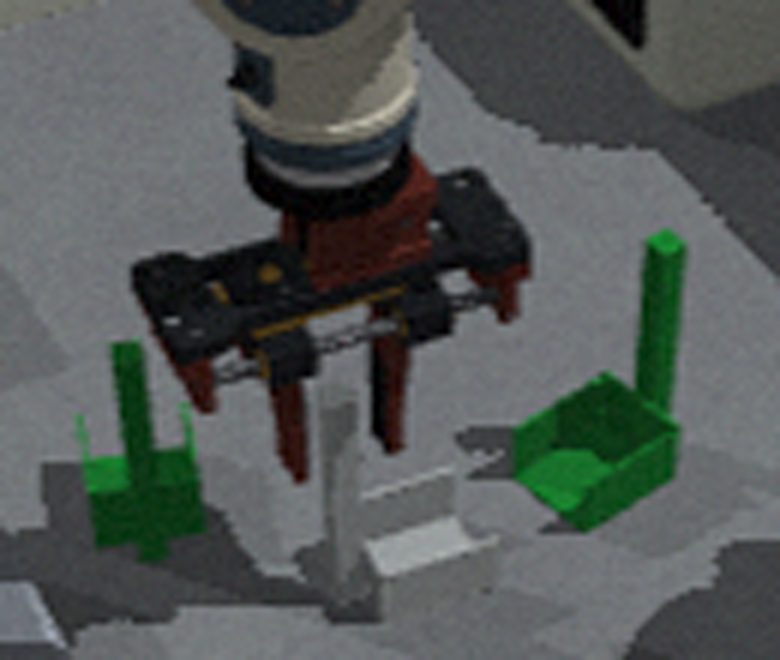

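```bash
python3 -m creep '[{"tx":0,"ty":0,"tz":0,"rx":0,"ry":0,"rz":0,"fingers":255},{"tx":0,"ty":0,"tz":0,"rx":0,"ry":0,"rz":0,"fingers":255},{"tx":0,"ty":0,"tz":0,"rx":0,"ry":0,"rz":0,"fingers":255},{"tx":0,"ty":0,"tz":0,"rx":0,"ry":0,"rz":0,"fingers":255},{"tx":0,"ty":0,"tz":0,"rx":0,"ry":0,"rz":0,"fingers":255}]'
python3 - <<'E'
from h import *
o=ctrl.get_obs();print(o["ee_pos"],o["moment"])
s=cam("scene");crop(s,180,310,30,140,6,"s3.png")
E
```

```text
t: 4.68
ee_pos: [406.5, -288.2, 106.6]
orientation: [-1.184, 1.248, -1.248]
ft_force: [0.3, 0.1, -0.5]
width: 15.9
[ 406.46783863 -288.23515578  106.58648339] [-0.07601316  0.02574778  0.03798442]
```

View pics/s3.png

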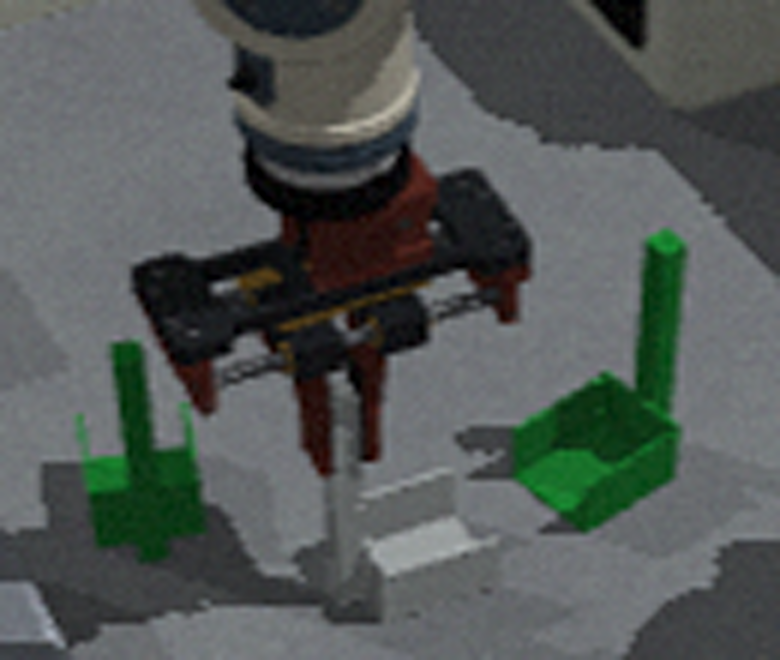

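```bash
python3 -m creep '[{"tx":0,"ty":0,"tz":50,"rx":0,"ry":0,"rz":0,"fingers":255},{"tx":0,"ty":0,"tz":110,"rx":0,"ry":0,"rz":0,"fingers":255},{"tx":0,"ty":0,"tz":160,"rx":0,"ry":0,"rz":0,"fingers":255},{"tx":20,"ty":50,"tz":160,"rx":0,"ry":0,"rz":-0.03,"fingers":255},{"tx":40,"ty":110,"tz":160,"rx":0,"ry":0,"rz":-0.03,"fingers":255},{"tx":60,"ty":170,"tz":160,"rx":0,"ry":0,"rz":-0.03,"fingers":255},{"tx":80,"ty":225,"tz":160,"rx":0,"ry":0,"rz":-0.03,"fingers":255},{"tx":100,"ty":280,"tz":160,"rx":0,"ry":0,"rz":-0.03,"fingers":255},{"tx":120,"ty":335,"tz":160,"rx":0,"ry":0,"rz":-0.03,"fingers":255},{"tx":140,"ty":390,"tz":160,"rx":0,"ry":0,"rz":-0.03,"fingers":255}]'
python3 -m creep '[{"tx":20,"ty":55,"tz":0,"rx":0,"ry":0,"rz":0,"fingers":255},{"tx":40,"ty":110,"tz":0,"rx":0,"ry":0,"rz":0,"fingers":255},{"tx":58,"ty":165,"tz":0,"rx":0,"ry":0,"rz":0,"fingers":255},{"tx":68,"ty":210,"tz":0,"rx":0,"ry":0,"rz":0,"fingers":255},{"tx":72,"ty":239.5,"tz":0,"rx":0,"ry":0,"rz":0,"fingers":255},{"tx":72,"ty":239.5,"tz":-40,"rx":0,"ry":0,"rz":0,"fingers":255},{"tx":72,"ty":239.5,"tz":-75,"rx":0,"ry":0,"rz":0,"fingers":255},{"tx":72,"ty":239.5,"tz":-75,"rx":0,"ry":0,"rz":0,"fingers":255}]'
python3 - <<'E'
from h import *
o=ctrl.get_obs();print(o["ee_pos"],o["ft_force"],R.from_rotvec(o["orientation"]).as_matrix().round(3))
e=o["ee_pos"];z=e[2]-106.7
sc=lambda P:poses(e[0]-8,e[1]+.7,175.3)(np.array(P)+[0,0,z]) 
t=poses(535.7,348,175.3)
s=cam("scene");draw(s,(235,375,235,360),5,"s4.png",[sc(x) for x in SCOOP]+[t(x) for x in TUB[:2]])
d=cam("top");draw(d,(95,195,140,225),6,"t4.png",[sc(x) for x in SCOOP]+[t(x) for x in TUB[:2]])
E
```

```text
t: 5.98
ee_pos: [546.8, 103.7, 266.7]
orientation: [-1.169, 1.27, -1.27]
ft_force: [0.2, -1.1, -1.1]
width: 15.7
t: 6.98
ee_pos: [616.4, 340.2, 188.2]
orientation: [-1.176, 1.273, -1.27]
ft_force: [-0.3, 0.0, -0.3]
width: 15.8
[616.4080838  340.2437693  188.16072988] [-0.26572719  0.03011971 -0.3388698 ] [[-0.083 -0.006  0.997]
 [-0.997 -0.003 -0.083]
 [ 0.004 -1.    -0.006]]
```

View pics/s4.png

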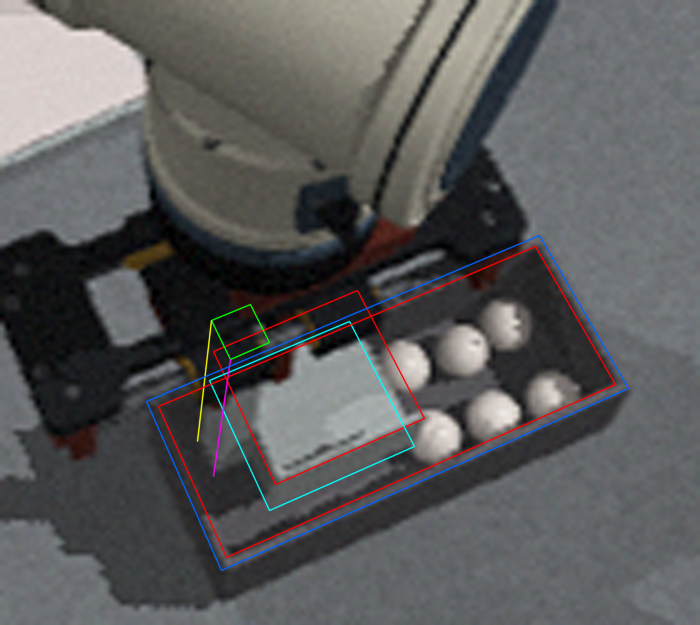

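View pics/t4.png

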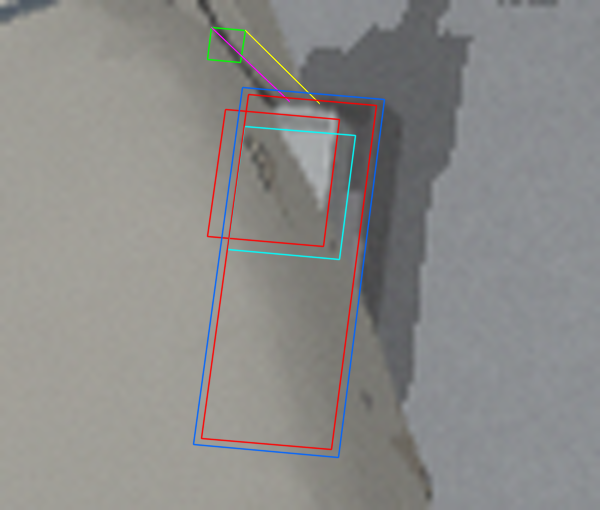

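```bash
python3 -m creep '[{"tx":0,"ty":0,"tz":-25,"rx":0,"ry":0,"rz":0,"fingers":255},{"tx":0,"ty":0,"tz":-50,"rx":0,"ry":0,"rz":0,"fingers":255},{"tx":0,"ty":0,"tz":-65,"rx":0,"ry":0,"rz":0,"fingers":255},{"tx":0,"ty":0,"tz":-72,"rx":0,"ry":0,"rz":0,"fingers":255},{"tx":0,"ty":0,"tz":-72,"rx":0,"ry":0,"rz":0,"fingers":255},{"tx":0,"ty":0,"tz":-72,"rx":0,"ry":0,"rz":0,"fingers":255}]'
python3 - <<'E'
from h import *
o=ctrl.get_obs();print(o["ee_pos"],o["ft_force"],o["moment"])
e=[618.4,341.2,119.7];z=e[2]-106.7
sc=lambda P:poses(e[0]-8,e[1]+.7,175.3)(np.array(P)+[0,0,z]) 
t=poses(535.7,348,175.3)
s=cam("scene");draw(s,(235,375,235,360),5,"s5.png",[sc(x) for x in SCOOP]+[t(x) for x in TUB[:2]])
E
```

```text
t: 7.82
ee_pos: [619.2, 341.5, 120.8]
orientation: [-1.167, 1.269, -1.27]
ft_force: [-0.0, -0.2, -1.0]
width: 15.8
[619.19545995 341.54586001 120.76354184] [-0.04104546 -0.23969374 -0.97169289] [-0.03170395  0.02984541 -0.01204431]
```

View pics/s5.png

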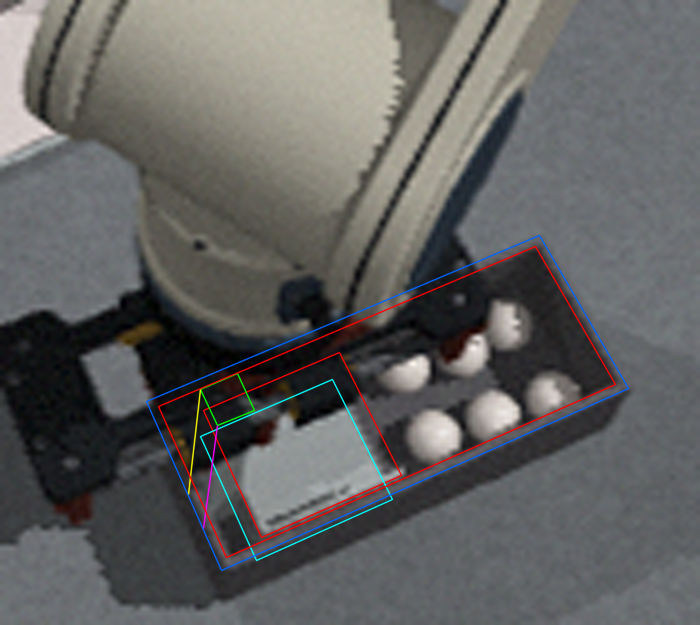

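```bash
python3 -m creep '[{"tx":0,"ty":0,"tz":-1.5,"rx":0,"ry":0,"rz":0,"fingers":255},{"tx":-8,"ty":0.7,"tz":-1.5,"rx":0,"ry":0,"rz":0,"fingers":255},{"tx":-16,"ty":1.3,"tz":-1.5,"rx":0,"ry":0,"rz":0,"fingers":255},{"tx":-24,"ty":2,"tz":-1.5,"rx":0,"ry":0,"rz":0,"fingers":255},{"tx":-32,"ty":2.6,"tz":-1.5,"rx":0,"ry":0,"rz":0,"fingers":255},{"tx":-40,"ty":3.3,"tz":-1.5,"rx":0,"ry":0,"rz":0,"fingers":255},{"tx":-48,"ty":3.9,"tz":-1.5,"rx":0,"ry":0,"rz":0,"fingers":255},{"tx":-56,"ty":4.6,"tz":-1.5,"rx":0,"ry":0,"rz":0,"fingers":255},{"tx":-64,"ty":5.3,"tz":-1.5,"rx":0,"ry":0,"rz":0,"fingers":255},{"tx":-72,"ty":5.9,"tz":-1.5,"rx":0,"ry":0,"rz":0,"fingers":255}]'
python3 - <<'E'
from h import *
o=ctrl.get_obs();print(o["ee_pos"],o["ft_force"],o["moment"])
t=poses(535.7,348,175.3)
s=cam("scene");draw(s,(235,375,235,360),5,"s6.png",[t(x) for x in TUB[:2]])
E
```

```text
t: 9.12
ee_pos: [554.2, 349.0, 122.3]
orientation: [-1.152, 1.259, -1.272]
ft_force: [23.0, -4.8, 18.0]
width: 17.0
[554.19783395 348.95292088 122.33114   ] [22.95467424 -4.83414303 18.01710839] [-1.07877669 -5.15637346  0.02021308]
```

View pics/s6.png

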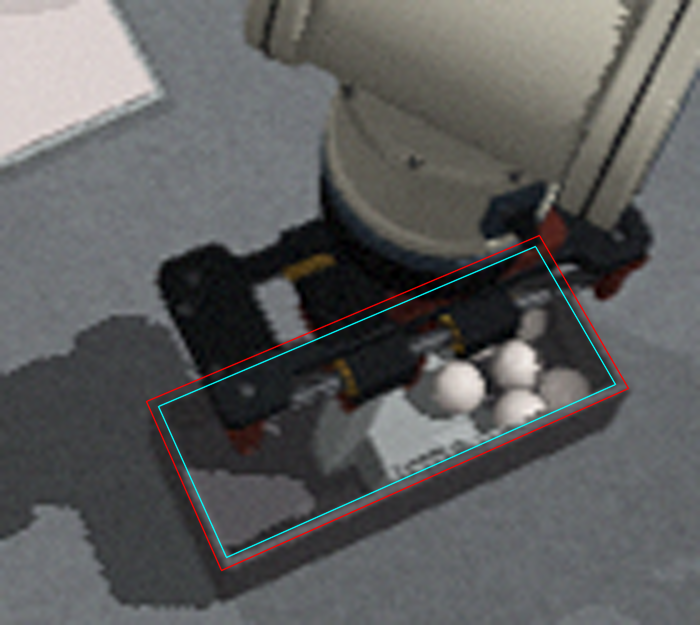

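```bash
python3 -m creep '[{"tx":8,"ty":-0.7,"tz":1,"rx":0,"ry":0,"rz":0,"fingers":255},{"tx":18,"ty":-1.4,"tz":1.5,"rx":0,"ry":0,"rz":0,"fingers":255},{"tx":18,"ty":-1.4,"tz":1.5,"rx":0,"ry":0,"rz":0,"fingers":255},{"tx":18,"ty":-1.4,"tz":1.5,"rx":0,"ry":0,"rz":0,"fingers":255}]'
python3 - <<'E'
from h import *
o=ctrl.get_obs();print(o["ee_pos"],o["ft_force"],o["moment"])
t=poses(535.7,348,175.3)
s=cam("scene");crop(s,255,375,265,360,6,"s7.png");d=cam("wrist");cv2.imwrite("pics/w7.png",d["pixels"])
E
```

```text
t: 9.68
ee_pos: [563.2, 345.4, 118.8]
orientation: [-1.171, 1.271, -1.27]
ft_force: [0.0, 0.9, -0.9]
width: 16.3
[563.21206385 345.40431135 118.7805334 ] [ 0.02128235  0.94197937 -0.91585959] [-0.05837443  0.10022563  0.00385603]
```

View pics/s7.png

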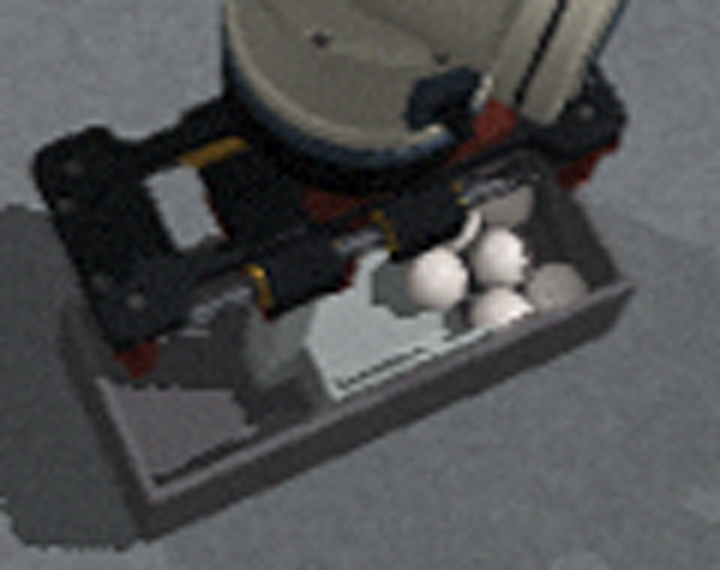

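View pics/w7.png

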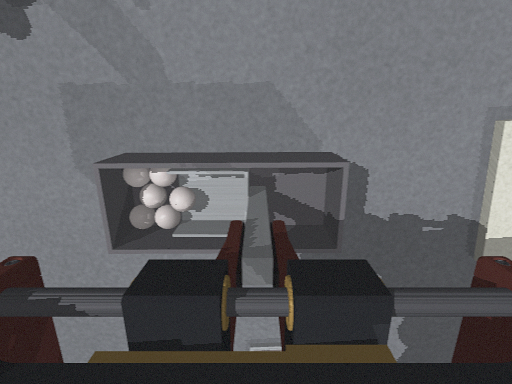

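```bash
python3 - <<'E'
from h import *
d=cam("wrist");t=poses(535.7,348,175.3)
e=[563.7,345.7];sc=lambda P:poses(e[0]-8,e[1]+.7,175.3)(np.array(P)+[0,0,12]) 
draw(d,(90,260,140,260),4,"w8.png",[t(x) for x in TUB[1:]]+[sc(x) for x in SCOOP[:2]]);crop(d,90,260,140,260,4,"w8r.png")
E
```

```text
(no output)
```

View pics/w8.png

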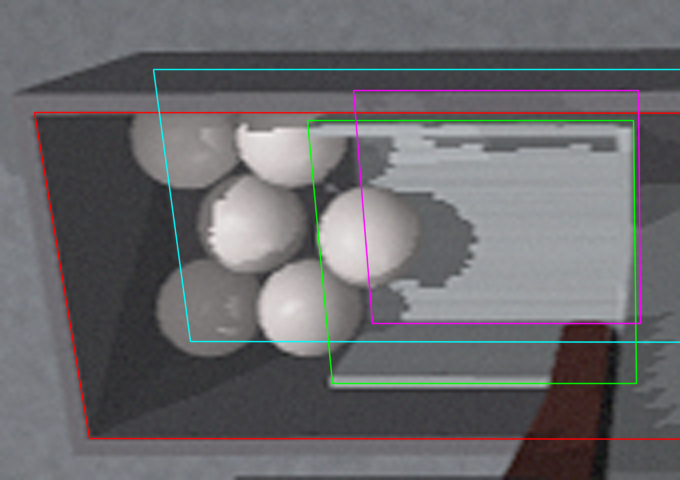

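View pics/w8r.png

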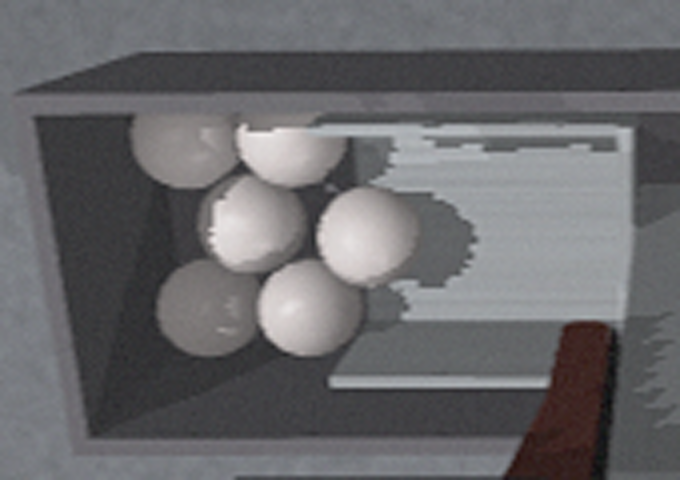

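```bash
python3 -m creep '[{"tx":-3,"ty":2.6,"tz":0,"rx":0,"ry":0,"rz":0.07,"fingers":255},{"tx":-8,"ty":3,"tz":0,"rx":0,"ry":0,"rz":0.07,"fingers":255},{"tx":-12,"ty":3.4,"tz":0,"rx":0,"ry":0,"rz":0.07,"fingers":255},{"tx":-8,"ty":-1.7,"tz":0,"rx":0,"ry":0,"rz":-0.07,"fingers":255},{"tx":-13,"ty":-1.3,"tz":0,"rx":0,"ry":0,"rz":-0.07,"fingers":255},{"tx":-13,"ty":3.4,"tz":0,"rx":0,"ry":0,"rz":0.07,"fingers":255},{"tx":-16,"ty":3.6,"tz":0,"rx":0,"ry":0,"rz":0.07,"fingers":255},{"tx":-14,"ty":-1.2,"tz":0,"rx":0,"ry":0,"rz":-0.07,"fingers":255},{"tx":-17,"ty":-1,"tz":0,"rx":0,"ry":0,"rz":-0.07,"fingers":255},{"tx":-15,"ty":1.2,"tz":0,"rx":0,"ry":0,"rz":0,"fingers":255}]'
cat > look.py <<'E'
import sys
from h import *
np.set_printoptions(precision=1,suppress=True)
n=sys.argv[1]
o=ctrl.get_obs();print(o["ee_pos"],o["ft_force"],o["moment"],o["width"],o["t"])
d=cam("wrist");crop(d,70,330,130,270,3,n+".png")
E
python3 look.py w9
```

```text
t: 11.08
ee_pos: [548.5, 346.7, 119.4]
orientation: [-1.171, 1.269, -1.268]
ft_force: [-0.5, -0.5, -1.1]
width: 16.0
[548.5 346.7 119.4] [-0.5 -0.5 -1.1] [-0.1 -0.   0. ] 16.037975336810554 11.075
```

View pics/w9.png

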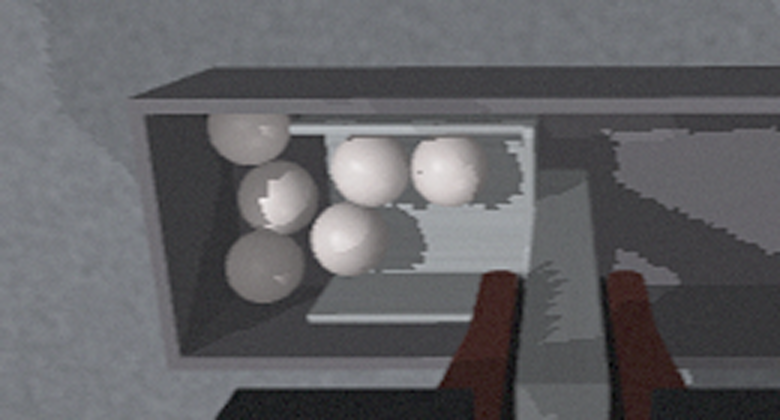

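```bash
python3 -m creep '[{"tx":-4,"ty":0.3,"tz":0,"rx":0,"ry":0,"rz":0,"fingers":255},{"tx":-7,"ty":0.6,"tz":0,"rx":0,"ry":0,"rz":0,"fingers":255},{"tx":-7,"ty":0.6,"tz":0,"rx":0,"ry":0,"rz":0,"fingers":255},{"tx":-2,"ty":0,"tz":0.8,"rx":0.004,"ry":0.05,"rz":0,"fingers":255},{"tx":4,"ty":-0.3,"tz":1.3,"rx":0.008,"ry":0.1,"rz":0,"fingers":255},{"tx":15,"ty":-1.2,"tz":2.5,"rx":0.016,"ry":0.2,"rz":0,"fingers":255},{"tx":25.5,"ty":-2,"tz":3.6,"rx":0.025,"ry":0.3,"rz":0,"fingers":255},{"tx":36,"ty":-3,"tz":4.7,"rx":0.033,"ry":0.4,"rz":0,"fingers":255},{"tx":36,"ty":-3,"tz":4.7,"rx":0.033,"ry":0.4,"rz":0,"fingers":255}]'
python3 look.py w10; python3 - <<'E'
from h import *
s=cam("scene");crop(s,235,375,245,360,5,"s10.png")
E
```

```text
t: 12.25
ee_pos: [587.1, 343.2, 123.1]
orientation: [-1.445, 1.573, -1.042]
ft_force: [0.1, 0.6, -2.2]
width: 15.7
[587.1 343.2 123.1] [ 0.1  0.6 -2.2] [-0.1 -0.4 -0. ] 15.693632640077688 12.25
```

View pics/w10.png

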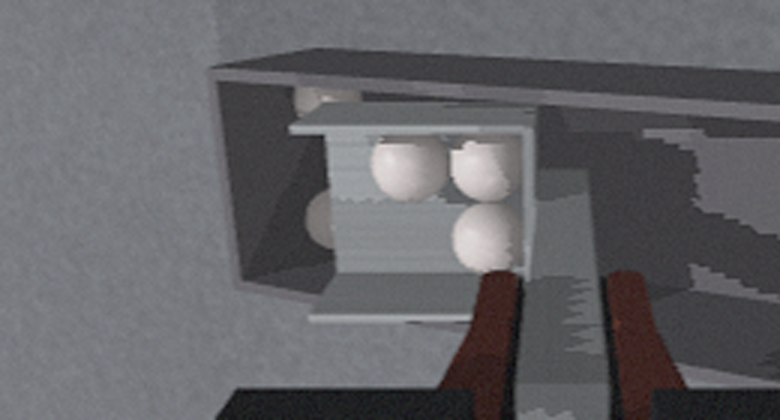

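View pics/s10.png

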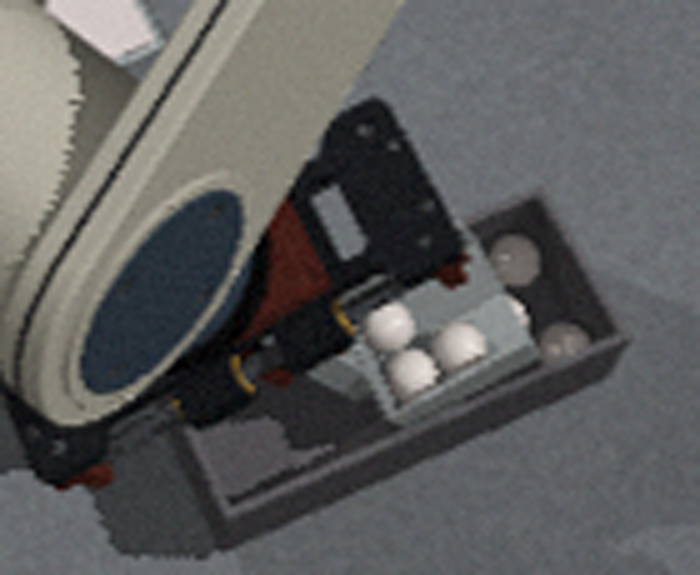

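```bash
python3 -m creep '[{"tx":0,"ty":0,"tz":8,"rx":0,"ry":0,"rz":0,"fingers":255},{"tx":0,"ty":0,"tz":22,"rx":0,"ry":0,"rz":0,"fingers":255},{"tx":0,"ty":0,"tz":42,"rx":0,"ry":0,"rz":0,"fingers":255},{"tx":0,"ty":0,"tz":67,"rx":0,"ry":0,"rz":0,"fingers":255},{"tx":0,"ty":0,"tz":92,"rx":0,"ry":0,"rz":0,"fingers":255},{"tx":0,"ty":0,"tz":106,"rx":0,"ry":0,"rz":0,"fingers":255},{"tx":0,"ty":0,"tz":106,"rx":0,"ry":0,"rz":0,"fingers":255},{"tx":0,"ty":0,"tz":106,"rx":0,"ry":0,"rz":0,"fingers":255}]'
python3 look.py w11; python3 - <<'E'
from h import *
s=cam("scene");crop(s,235,375,225,360,5,"s11.png");print(ctrl.get_obs()["qpos"].round(2))
E
```

```text
t: 13.35
ee_pos: [585.1, 343.7, 229.7]
orientation: [-1.447, 1.572, -1.04]
ft_force: [0.0, -0.3, -1.7]
width: 16.1
[585.1 343.7 229.7] [ 0.  -0.3 -1.7] [-0.1 -0.3 -0. ] 16.06013627142696 13.35
[0.43 0.68 1.26 0.19 1.56 0.48]
```

View pics/w11.png

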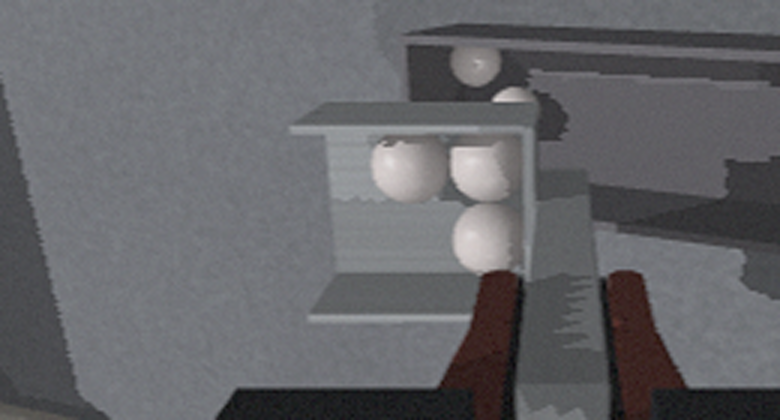

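View pics/s11.png

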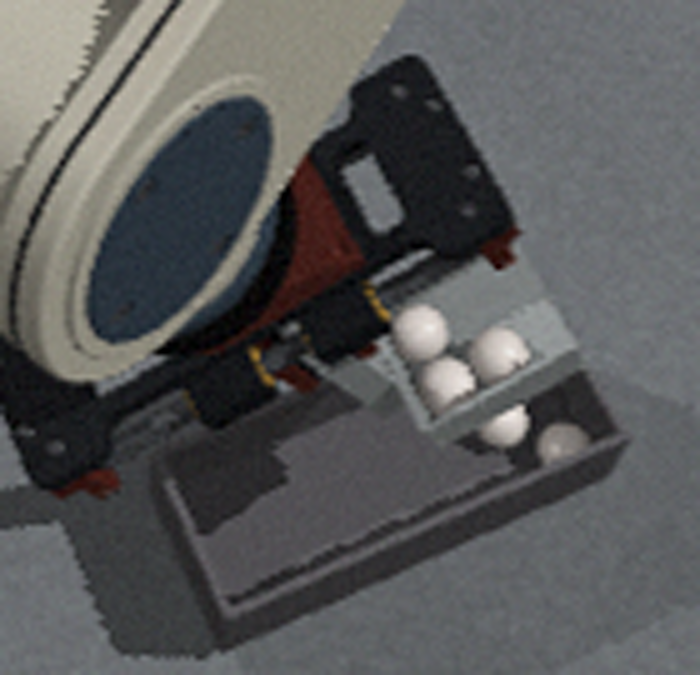

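```bash
python3 -m creep '[{"tx":5,"ty":-13,"tz":0,"rx":0,"ry":0,"rz":0,"fingers":255},{"tx":15,"ty":-40,"tz":0,"rx":0,"ry":0,"rz":0,"fingers":255},{"tx":29,"ty":-78,"tz":0,"rx":0,"ry":0,"rz":0,"fingers":255},{"tx":45,"ty":-120,"tz":0,"rx":0,"ry":0,"rz":0,"fingers":255},{"tx":62,"ty":-165,"tz":0,"rx":0,"ry":0,"rz":0,"fingers":255},{"tx":78,"ty":-210,"tz":0,"rx":0,"ry":0,"rz":0,"fingers":255},{"tx":95,"ty":-255,"tz":0,"rx":0,"ry":0,"rz":0,"fingers":255},{"tx":110,"ty":-295,"tz":0,"rx":0,"ry":0,"rz":0,"fingers":255},{"tx":123,"ty":-330,"tz":0,"rx":0,"ry":0,"rz":0,"fingers":255},{"tx":134,"ty":-360,"tz":0,"rx":0,"ry":0,"rz":0,"fingers":255}]'
python3 -m creep '[{"tx":7,"ty":-17,"tz":0,"rx":0,"ry":0,"rz":0,"fingers":255},{"tx":9,"ty":-23,"tz":0,"rx":0,"ry":0,"rz":0,"fingers":255},{"tx":9,"ty":-23,"tz":-10,"rx":0,"ry":0,"rz":0,"fingers":255},{"tx":9,"ty":-23,"tz":-28,"rx":0,"ry":0,"rz":0,"fingers":255},{"tx":9,"ty":-23,"tz":-48,"rx":0,"ry":0,"rz":0,"fingers":255},{"tx":9,"ty":-23,"tz":-65,"rx":0,"ry":0,"rz":0,"fingers":255},{"tx":9,"ty":-23,"tz":-75,"rx":0,"ry":0,"rz":0,"fingers":255},{"tx":9,"ty":-23,"tz":-75,"rx":0,"ry":0,"rz":0,"fingers":255}]'
python3 look.py w12; python3 - <<'E'
from h import *
d=cam("wrist");cv2.imwrite("pics/w12f.png",d["pixels"])
s=cam("scene");st=poses(598.2,-151.8,-1.6);draw(s,(135,285,120,290),4,"s12.png",[st(x) for x in STAND()[4:]]);o=ctrl.get_obs();print(o["qpos"].round(2),R.from_rotvec(o["orientation"]).as_matrix().round(3))
E
```

```text
t: 14.7
ee_pos: [719.8, -19.8, 230.2]
orientation: [-1.446, 1.573, -1.041]
ft_force: [0.6, -0.4, -1.5]
width: 15.7
t: 15.7
ee_pos: [728.0, -39.0, 154.1]
orientation: [-1.448, 1.573, -1.039]
ft_force: [0.2, 0.3, -1.1]
width: 15.7
[728.  -39.  154.1] [ 0.2  0.3 -1.1] [-0.1 -0.3  0. ] 15.736534840270496 15.7
[-0.07  0.85  1.09  0.    1.6   0.01] [[-0.083 -0.388  0.918]
 [-0.997  0.032 -0.077]
 [ 0.    -0.921 -0.389]]
```

View pics/w12f.png

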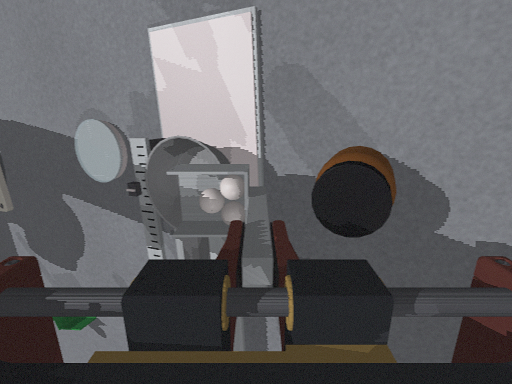

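View pics/s12.png

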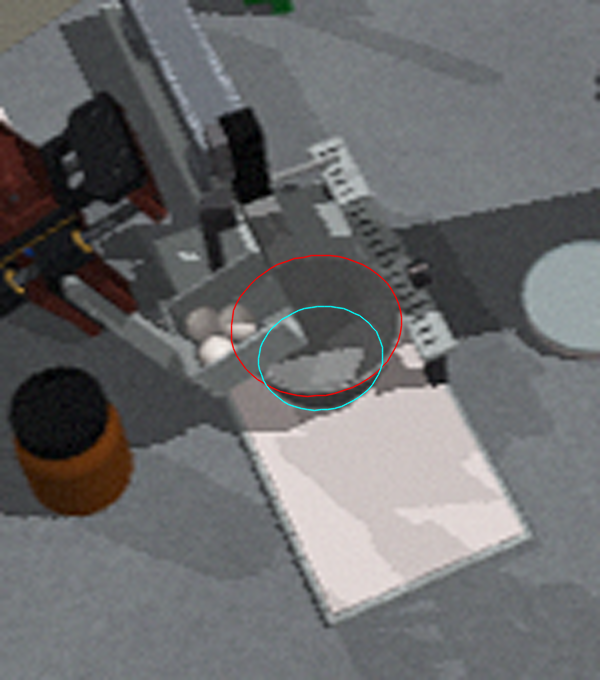

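```bash
python3 -m creep '[{"tx":-8,"ty":0.7,"tz":1,"rx":-0.008,"ry":-0.1,"rz":0,"fingers":255},{"tx":-16,"ty":1.4,"tz":7,"rx":-0.016,"ry":-0.2,"rz":0,"fingers":255},{"tx":-30.6,"ty":2.6,"tz":17.7,"rx":-0.029,"ry":-0.35,"rz":0,"fingers":255},{"tx":-47,"ty":4,"tz":26.7,"rx":-0.041,"ry":-0.5,"rz":0,"fingers":255},{"tx":-58.5,"ty":4.9,"tz":32.6,"rx":-0.049,"ry":-0.6,"rz":0,"fingers":255},{"tx":-70.6,"ty":5.9,"tz":37.3,"rx":-0.057,"ry":-0.7,"rz":0,"fingers":255},{"tx":-83.3,"ty":7,"tz":40.7,"rx":-0.066,"ry":-0.8,"rz":0,"fingers":255},{"tx":-96.2,"ty":8,"tz":42.9,"rx":-0.074,"ry":-0.9,"rz":0,"fingers":255},{"tx":-109,"ty":9.1,"tz":43.8,"rx":-0.082,"ry":-1.0,"rz":0,"fingers":255},{"tx":-109,"ty":9.1,"tz":43.8,"rx":-0.082,"ry":-1.0,"rz":0,"fingers":255}]'
python3 - <<'E'
from h import *
d=cam("wrist");cv2.imwrite("pics/w13f.png",d["pixels"])
s=cam("scene");crop(s,135,285,120,290,4,"s13.png");o=ctrl.get_obs();print(o["qpos"].round(2),o["ee_pos"],o["ft_force"])
E
```

```text
t: 17.1
ee_pos: [617.3, -29.9, 198.9]
orientation: [-0.733, 0.797, -1.509]
ft_force: [0.0, 1.2, -1.6]
width: 15.8
[-0.06  0.3   2.07 -0.06  0.17  0.08] [620.85989609 -30.12411746 200.55480008] [ 0.36775861 -0.29673332  0.05230832]
```

View pics/w13f.png

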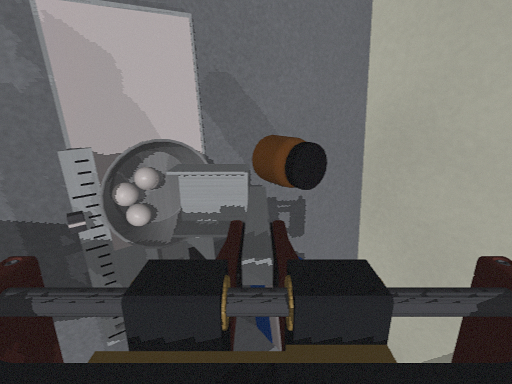

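View pics/s13.png

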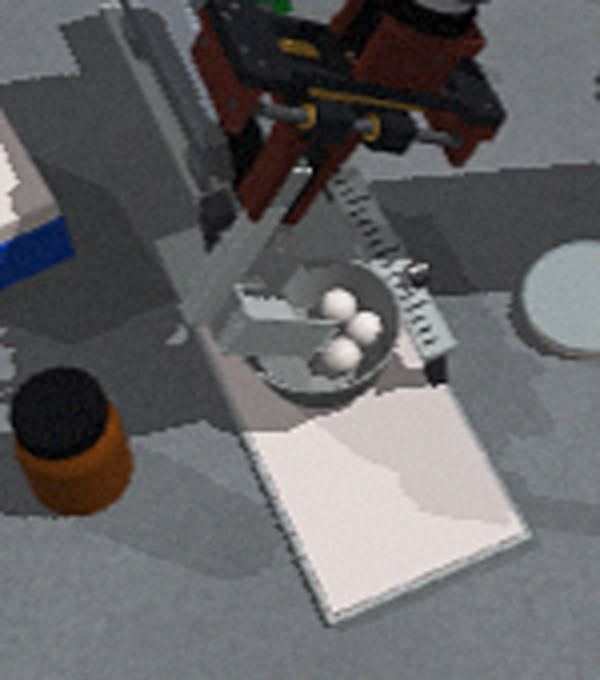

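```bash
python3 -m creep '[{"tx":0,"ty":0,"tz":30,"rx":0,"ry":0,"rz":0,"fingers":255},{"tx":0,"ty":0,"tz":75,"rx":0,"ry":0,"rz":0,"fingers":255},{"tx":0,"ty":0,"tz":81,"rx":0.012,"ry":0.15,"rz":0,"fingers":255},{"tx":-20,"ty":-20,"tz":81,"rx":0.025,"ry":0.3,"rz":0,"fingers":255},{"tx":-50,"ty":-55,"tz":81,"rx":0.037,"ry":0.45,"rz":0,"fingers":255},{"tx":-85,"ty":-100,"tz":81,"rx":0.049,"ry":0.6,"rz":0,"fingers":255},{"tx":-120,"ty":-145,"tz":81,"rx":0.049,"ry":0.6,"rz":0,"fingers":255},{"tx":-155,"ty":-190,"tz":81,"rx":0.049,"ry":0.6,"rz":0,"fingers":255},{"tx":-185,"ty":-230,"tz":81,"rx":0.049,"ry":0.6,"rz":0,"fingers":255},{"tx":-205,"ty":-250,"tz":60,"rx":0.049,"ry":0.6,"rz":0,"fingers":255}]'
python3 -m creep '[{"tx":-8,"ty":-8.3,"tz":-40,"rx":0,"ry":0,"rz":0.03,"fingers":255},{"tx":-8,"ty":-8.3,"tz":-100,"rx":0,"ry":0,"rz":0.03,"fingers":255},{"tx":-8,"ty":-8.3,"tz":-122,"rx":0,"ry":0,"rz":0.03,"fingers":255},{"tx":-8,"ty":-8.3,"tz":-122,"rx":0,"ry":0,"rz":0.03,"fingers":255}]'
python3 - <<'E'
from h import *
d=cam("wrist");cv2.imwrite("pics/w14f.png",d["pixels"])
e=[406.5,-288.3,137.2]
sc=lambda P:poses(e[0]-8,e[1]+.4,177)(np.array(P)+[0,0,30.5]) 
s=cam("scene");draw(s,(180,310,30,140),6,"s14.png",[sc(x) for x in SCOOP]);o=ctrl.get_obs();print(o["qpos"].round(2),o["ee_pos"],o["ft_force"],R.from_rotvec(o["orientation"]).as_matrix().round(3))
crop(s,155,275,120,290,4,"s14b.png")
E
```

```text
t: 18.45
ee_pos: [415.9, -283.5, 261.8]
orientation: [-1.167, 1.266, -1.275]
ft_force: [0.5, -0.3, -1.4]
width: 15.7
t: 18.95
ee_pos: [407.1, -288.7, 136.4]
orientation: [-1.184, 1.25, -1.246]
ft_force: [0.7, 0.0, -1.1]
width: 15.8
[-0.64  0.38  1.97  0.    0.79 -0.59] [ 408.09270857 -289.35065982  138.34961946] [ 0.16498136 -1.05789501 -0.08323575] [[-0.053  0.001  0.999]
 [-0.999 -0.001 -0.053]
 [ 0.001 -1.     0.002]]
```

View pics/w14f.png

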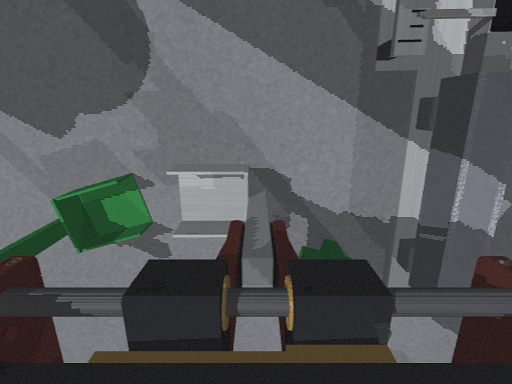

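View pics/s14.png

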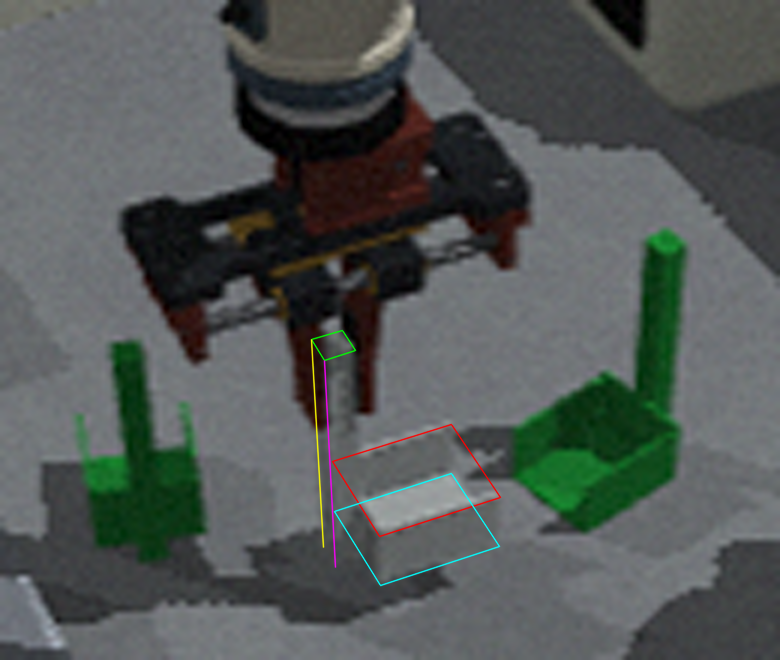

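View pics/s14b.png

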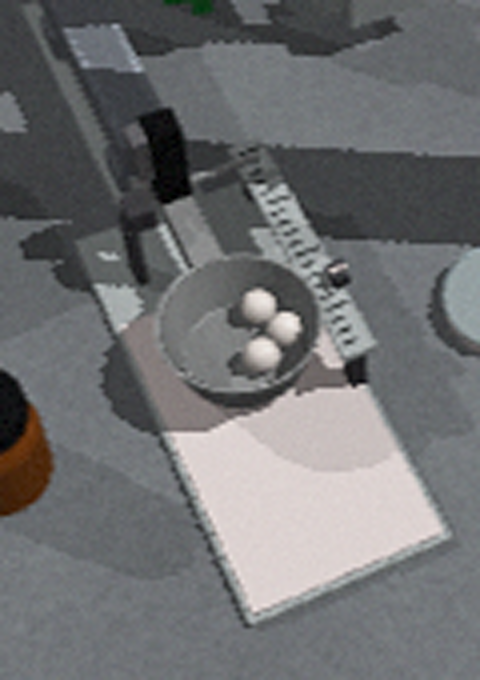

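```bash
python3 -m creep '[{"tx":0,"ty":0,"tz":-18,"rx":0,"ry":0,"rz":0,"fingers":255},{"tx":0,"ty":0,"tz":-26,"rx":0,"ry":0,"rz":0,"fingers":255},{"tx":0,"ty":0,"tz":-29.5,"rx":0,"ry":0,"rz":0,"fingers":255},{"tx":0,"ty":0,"tz":-30,"rx":0,"ry":0,"rz":0,"fingers":255},{"tx":0,"ty":0,"tz":-30,"rx":0,"ry":0,"rz":0,"fingers":255}]'
python3 - <<'E'
from h import *
o=ctrl.get_obs();print(o["ee_pos"],o["ft_force"],o["moment"])
s=cam("scene");crop(s,180,310,30,140,6,"s15.png")
E
```

```text
t: 19.68
ee_pos: [406.8, -288.5, 107.6]
orientation: [-1.184, 1.247, -1.249]
ft_force: [-0.6, -0.7, -0.6]
width: 15.6
[ 406.82308406 -288.45399313  107.62842952] [-0.61797053 -0.69049923 -0.573481  ] [-0.08371343  0.06492109 -0.03046759]
```

View pics/s15.png

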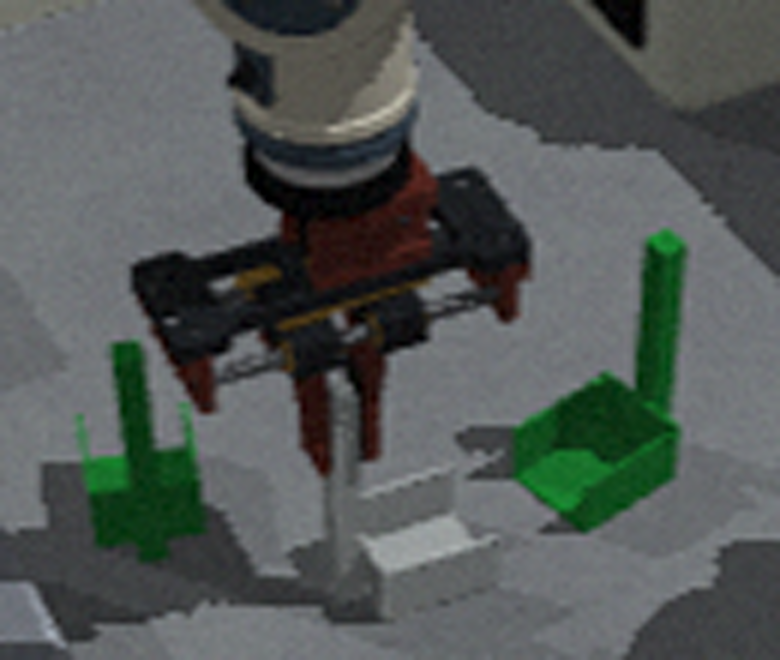

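```bash
python3 -m creep '[{"tx":0,"ty":0,"tz":-0.6,"rx":0,"ry":0,"rz":0,"fingers":255},{"tx":0,"ty":0,"tz":-0.6,"rx":0,"ry":0,"rz":0,"fingers":200},{"tx":0,"ty":0,"tz":-0.6,"rx":0,"ry":0,"rz":0,"fingers":100},{"tx":0,"ty":0,"tz":-0.6,"rx":0,"ry":0,"rz":0,"fingers":0},{"tx":0,"ty":0,"tz":-0.6,"rx":0,"ry":0,"rz":0,"fingers":0},{"tx":0,"ty":0,"tz":-0.6,"rx":0,"ry":0,"rz":0,"fingers":0},{"tx":0,"ty":0,"tz":-0.6,"rx":0,"ry":0,"rz":0,"fingers":0},{"tx":0,"ty":0,"tz":-0.6,"rx":0,"ry":0,"rz":0,"fingers":0},{"tx":0,"ty":0,"tz":20,"rx":0,"ry":0,"rz":0,"fingers":0},{"tx":0,"ty":0,"tz":70,"rx":0,"ry":0,"rz":0,"fingers":0}]'
python3 - <<'E'
from h import *
o=ctrl.get_obs();print(o["ee_pos"],o["ft_force"],o["moment"])
s=cam("scene");crop(s,180,310,30,140,6,"s16.png")
E
```

```text
t: 20.98
ee_pos: [405.2, -287.3, 176.2]
orientation: [-1.185, 1.253, -1.244]
ft_force: [0.2, -0.2, 0.2]
width: 87.1
[ 405.20473347 -287.27565609  176.16357738] [ 0.17804266 -0.24974484  0.21111338] [-0.0195269   0.01474509  0.01346247]
```

View pics/s16.png

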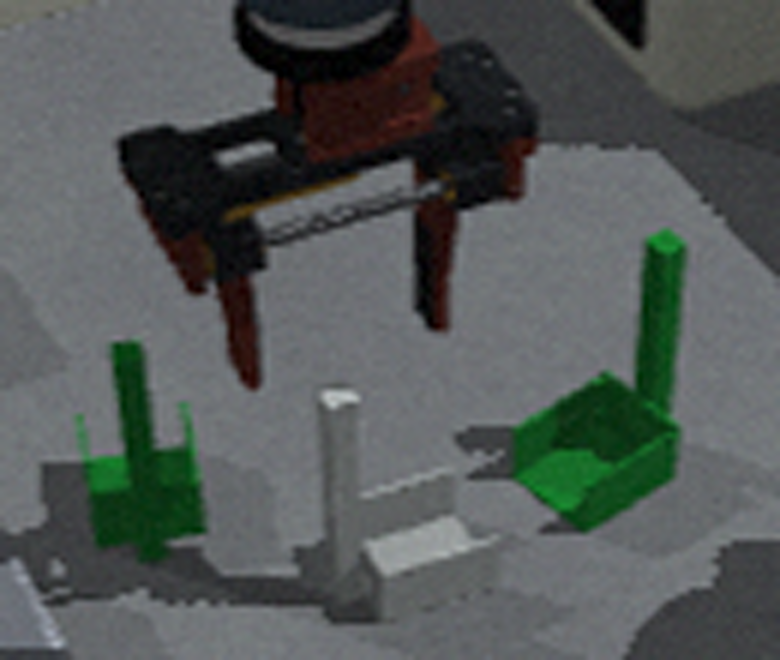

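```bash
python3 -m creep '[{"tx":0,"ty":0,"tz":30,"rx":0,"ry":0,"rz":0,"fingers":0},{"tx":40,"ty":28,"tz":40,"rx":0,"ry":0,"rz":0.025,"fingers":0},{"tx":90,"ty":63,"tz":40,"rx":0,"ry":0,"rz":0.025,"fingers":0},{"tx":140,"ty":98,"tz":40,"rx":0,"ry":0,"rz":0.025,"fingers":0},{"tx":180,"ty":127,"tz":30,"rx":0,"ry":0,"rz":0.025,"fingers":0},{"tx":193.7,"ty":136.4,"tz":20,"rx":0,"ry":0,"rz":0.025,"fingers":0},{"tx":193.7,"ty":136.4,"tz":10,"rx":0,"ry":0,"rz":0.025,"fingers":0},{"tx":193.7,"ty":136.4,"tz":10,"rx":0,"ry":0,"rz":0.025,"fingers":0}]'
python3 - <<'E'
from h import *
o=ctrl.get_obs();print(o["ee_pos"],R.from_rotvec(o["orientation"]).as_matrix().round(3))
st=poses(598.2,-151.8,-1.6)
B=[rect(12,24,-10,10,130),rect(-12,12,-12,12,132),rect(-76,-52,-25,175,54),rect(19,42,8,28,82)]
d=cam("wrist");draw(d,(130,380,60,384),2,"w17.png",[st(x) for x in B]);cv2.imwrite("pics/w17f.png",d["pixels"])
E
```

```text
t: 22.02
ee_pos: [598.3, -152.6, 185.9]
orientation: [-1.197, 1.233, -1.229]
ft_force: [-0.2, -0.1, -0.1]
width: 87.8
[ 598.25344408 -152.56663791  185.85587127] [[-0.029 -0.003  1.   ]
 [-1.     0.001 -0.029]
 [-0.    -1.    -0.003]]
```

View pics/w17.png

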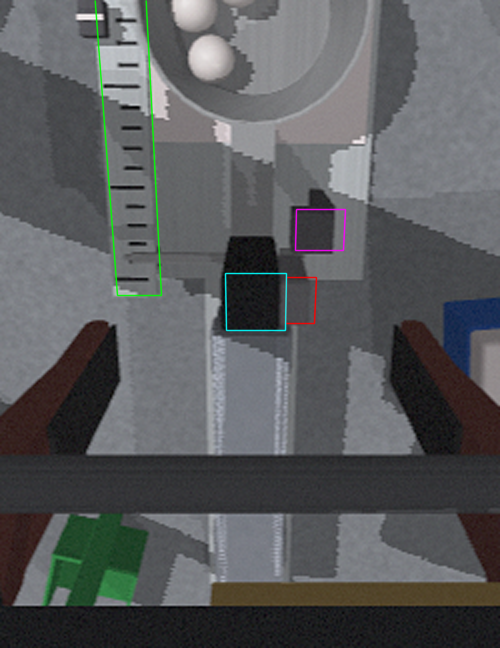

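View pics/w17f.png

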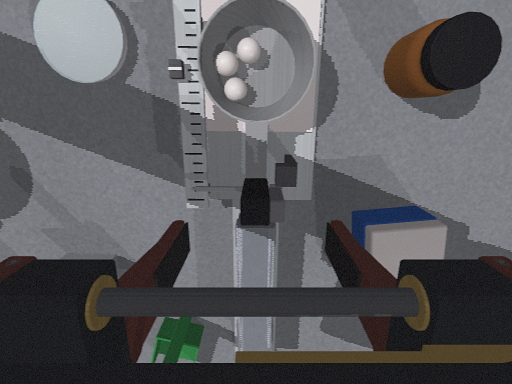

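```bash
python3 - <<'E'
from h import *
d=cam("wrist");crop(d,165,265,50,220,4,"w18.png");im=d["pixels"][50:220,150:275]
crop(d,165,215,50,130,8,"w18a.png");crop(d,165,265,140,220,7,"w18b.png")
E
```

```text
(no output)
```

View pics/w18a.png

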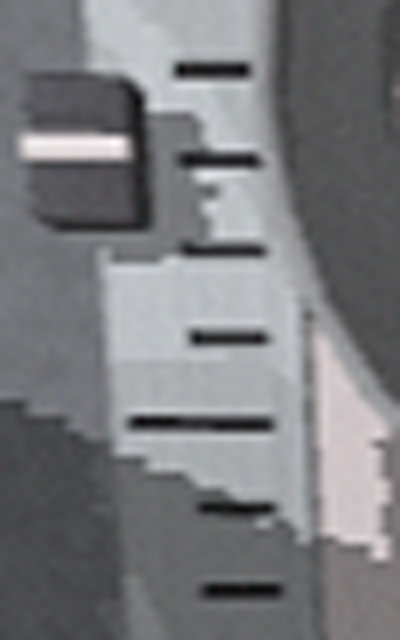

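View pics/w18b.png

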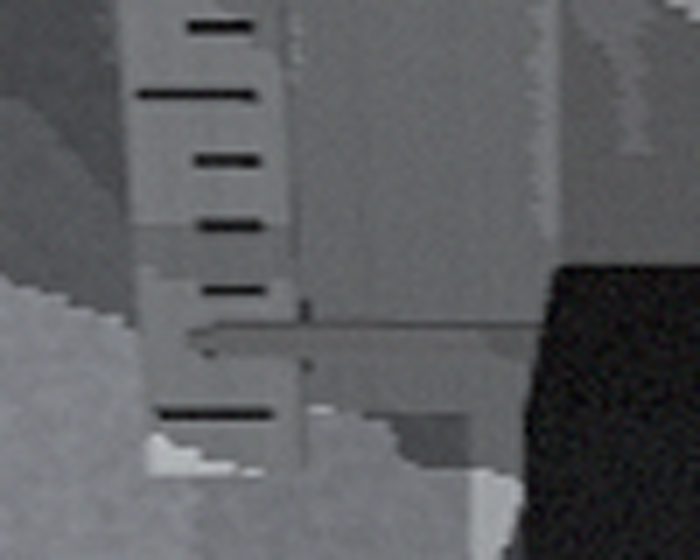

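```bash
python3 -m creep '[{"tx":-1.2,"ty":0.5,"tz":-40,"rx":0,"ry":0,"rz":0,"fingers":0},{"tx":-1.2,"ty":0.5,"tz":-75,"rx":0,"ry":0,"rz":0,"fingers":0},{"tx":-1.2,"ty":0.5,"tz":-85,"rx":0,"ry":0,"rz":0,"fingers":0},{"tx":-1.2,"ty":0.5,"tz":-85,"rx":0,"ry":0,"rz":0,"fingers":0}]'
python3 - <<'E'
from h import *
o=ctrl.get_obs();print(o["ee_pos"],o["ft_force"],o["width"])
d=cam("wrist");cv2.imwrite("pics/w19.png",d["pixels"])
E
```

```text
t: 22.62
ee_pos: [598.9, -151.9, 102.5]
orientation: [-1.196, 1.231, -1.23]
ft_force: [0.1, -0.1, -0.1]
width: 87.9
[ 598.85832956 -151.93801907  102.51483218] [ 0.11918443 -0.06601309 -0.11825194] 87.90816992863608
```

View pics/w19.png

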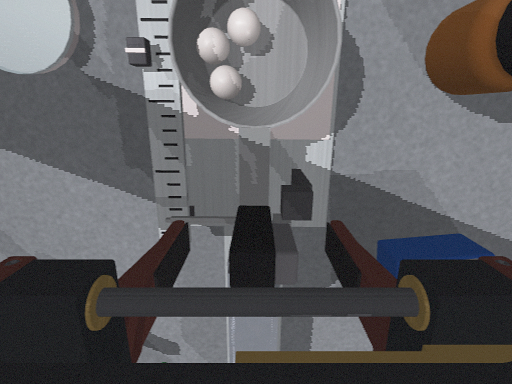

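```bash
python3 -m creep '[{"tx":-1,"ty":0,"tz":0,"rx":0,"ry":0,"rz":0,"fingers":120},{"tx":-1,"ty":0,"tz":0,"rx":0,"ry":0,"rz":0,"fingers":255},{"tx":-1,"ty":0,"tz":0,"rx":0,"ry":0,"rz":0,"fingers":255},{"tx":-1,"ty":0,"tz":0,"rx":0,"ry":0,"rz":0,"fingers":255},{"tx":-1,"ty":0,"tz":0,"rx":0,"ry":0,"rz":0,"fingers":255},{"tx":-1,"ty":0,"tz":0,"rx":0,"ry":0,"rz":0,"fingers":255},{"tx":-1,"ty":0,"tz":0,"rx":0,"ry":0,"rz":0,"fingers":255},{"tx":-1,"ty":0,"tz":0,"rx":0,"ry":0,"rz":0,"fingers":255}]'
python3 - <<'E'
from h import *
o=ctrl.get_obs();print(o["ee_pos"],o["ft_force"],o["width"])
d=cam("wrist");cv2.imwrite("pics/w20.png",d["pixels"])
E
```

```text
t: 23.68
ee_pos: [597.7, -151.3, 102.3]
orientation: [-1.196, 1.231, -1.23]
ft_force: [-4.0, -0.0, 4.0]
width: 27.0
[ 597.66522555 -151.33257707  102.28336401] [-3.95442086 -0.02942173  4.01367765] 26.980849148871197
```

View pics/w20.png

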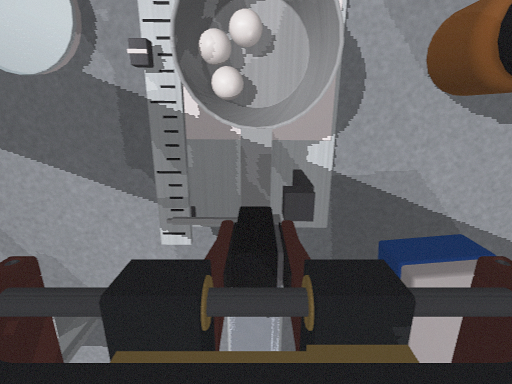

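```bash
python3 - <<'E'
from h import *
np.set_printoptions(precision=1,suppress=True)
d=cam("wrist");s=cam("scene")
st=poses(597.5,-151.3,-1.6)
crop(d,120,200,30,70,8,"w21a.png");crop(d,150,260,190,250,6,"w21b.png");crop(s,180,260,140,210,8,"s21.png")
def inv(P):
    a=np.radians(-1.6);dx=P[0]-597.5;dy=P[1]+151.3
    return np.array([dx*np.cos(a)+dy*np.sin(a),-dx*np.sin(a)+dy*np.cos(a),P[2]])
for z in(58,62,66,70): print(z,"ptr",inv(bp(d,172,218,z)),"mark",inv(bp(d,138,51,z)))
for u,v in[(173,233.5),(168,172),(163,101.5)]: print("tick",inv(bp(d,u,v,54)))
Rm=cv2.Rodrigues(d["rvec"])[0];print(-Rm.T@d["tvec"])
E
```

```text
58 ptr [-65.3  -1.9  58. ] mark [-77.3 114.6  58. ]
62 ptr [-64.   -0.3  62. ] mark [-75.7 113.8  62. ]
66 ptr [-62.7   1.3  66. ] mark [-74.1 113.1  66. ]
70 ptr [-61.3   2.9  70. ] mark [-72.6 112.4  70. ]
tick [-67.  -16.8  54. ]
tick [-66.4  33.4  54. ]
tick [-65.3  83.5  54. ]
[599.8 -73.4 255.8]
```

View pics/w21a.png

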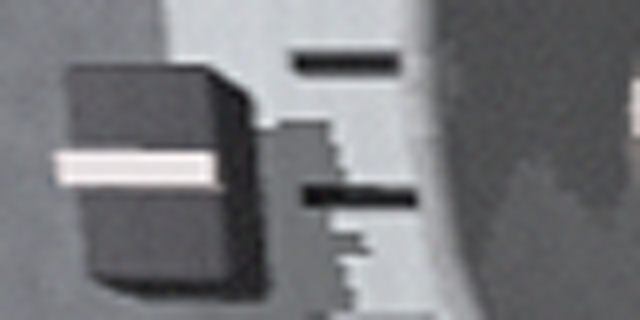

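View pics/w21b.png

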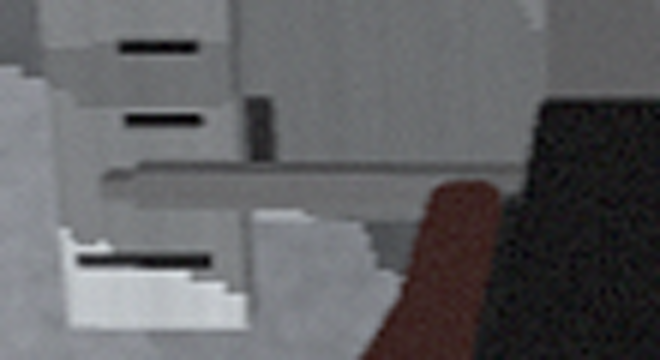

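View pics/s21.png

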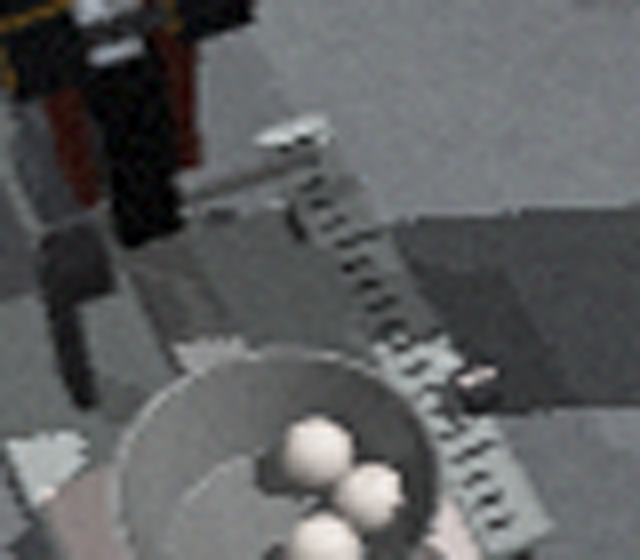

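```bash
python3 -m creep '[{"tx":0.1,"ty":3,"tz":0,"rx":0,"ry":0,"rz":0,"fingers":255},{"tx":0.3,"ty":9,"tz":0,"rx":0,"ry":0,"rz":0,"fingers":255},{"tx":0.5,"ty":18,"tz":0,"rx":0,"ry":0,"rz":0,"fingers":255},{"tx":0.8,"ty":28,"tz":0,"rx":0,"ry":0,"rz":0,"fingers":255},{"tx":1.1,"ty":40,"tz":0,"rx":0,"ry":0,"rz":0,"fingers":255},{"tx":1.5,"ty":52,"tz":0,"rx":0,"ry":0,"rz":0,"fingers":255},{"tx":1.8,"ty":64,"tz":0,"rx":0,"ry":0,"rz":0,"fingers":255},{"tx":2.1,"ty":75,"tz":0,"rx":0,"ry":0,"rz":0,"fingers":255},{"tx":2.4,"ty":85,"tz":0,"rx":0,"ry":0,"rz":0,"fingers":255},{"tx":2.6,"ty":93,"tz":0,"rx":0,"ry":0,"rz":0,"fingers":255}]'
python3 -m creep '[{"tx":0.2,"ty":7,"tz":0,"rx":0,"ry":0,"rz":0,"fingers":255},{"tx":0.4,"ty":12,"tz":0,"rx":0,"ry":0,"rz":0,"fingers":255},{"tx":0.4,"ty":14,"tz":0,"rx":0,"ry":0,"rz":0,"fingers":255},{"tx":0.4,"ty":14,"tz":0,"rx":0,"ry":0,"rz":0,"fingers":255},{"tx":0.4,"ty":14,"tz":0,"rx":0,"ry":0,"rz":0,"fingers":255}]'
python3 - <<'E'
from h import *
o=ctrl.get_obs();print(o["ee_pos"],o["ft_force"],o["width"])
d=cam("wrist");cv2.imwrite("pics/w22.png",d["pixels"]);crop(d,130,230,180,260,7,"w22a.png")
s=cam("scene");crop(s,160,280,130,250,5,"s22.png");t=cam("top");crop(t,200,330,130,210,5,"t22.png")
E
```

```text
t: 25.08
ee_pos: [601.1, -58.8, 102.3]
orientation: [-1.196, 1.228, -1.231]
ft_force: [-1.8, -4.7, 2.3]
width: 26.5
t: 25.7
ee_pos: [601.7, -44.4, 102.4]
orientation: [-1.195, 1.229, -1.23]
ft_force: [2.5, -3.5, 1.2]
width: 26.5
[601.68058344 -44.39343452 102.35750291] [ 2.53933394 -3.5201186   1.21471493] 26.530296296196372
```

View pics/w22.png

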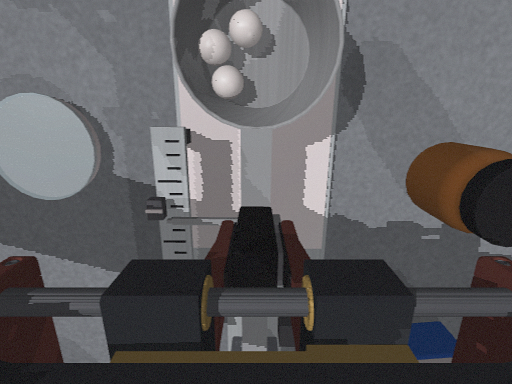

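View pics/w22a.png

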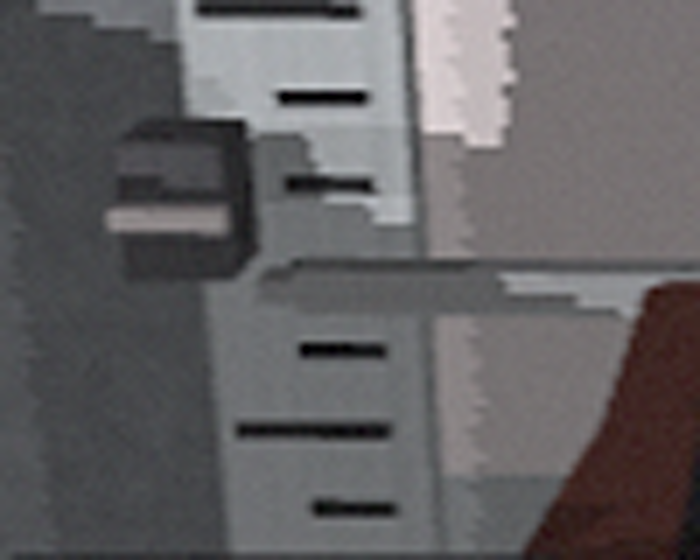

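View pics/s22.png

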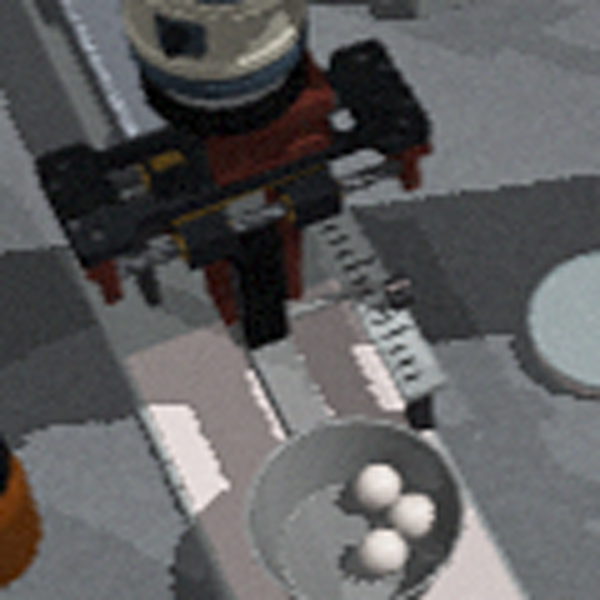

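View pics/t22.png

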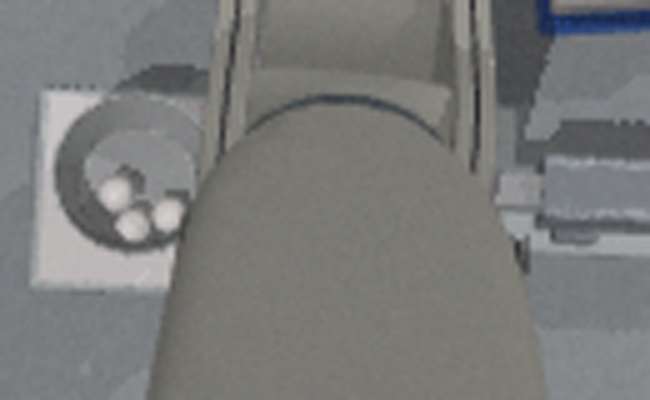

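```bash
python3 -m creep '[{"tx":0.1,"ty":4,"tz":0,"rx":0,"ry":0,"rz":0,"fingers":255},{"tx":0.2,"ty":7.5,"tz":0,"rx":0,"ry":0,"rz":0,"fingers":255},{"tx":0.2,"ty":7.5,"tz":0,"rx":0,"ry":0,"rz":0,"fingers":255},{"tx":0.2,"ty":7.5,"tz":0,"rx":0,"ry":0,"rz":0,"fingers":255}]'
python3 - <<'E'
from h import *
np.set_printoptions(precision=1,suppress=True)
o=ctrl.get_obs();print(o["ee_pos"],o["ft_force"],o["width"])
d=cam("wrist");crop(d,130,230,180,260,7,"w23a.png")
s=cam("scene");crop(s,210,260,165,215,12,"s23.png")
E
```

```text
t: 26.35
ee_pos: [601.9, -36.9, 102.3]
orientation: [-1.195, 1.229, -1.23]
ft_force: [4.2, -3.1, -0.2]
width: 26.7
[601.9 -36.9 102.3] [ 4.2 -3.1 -0.2] 26.70158658277625
```

View pics/w23a.png

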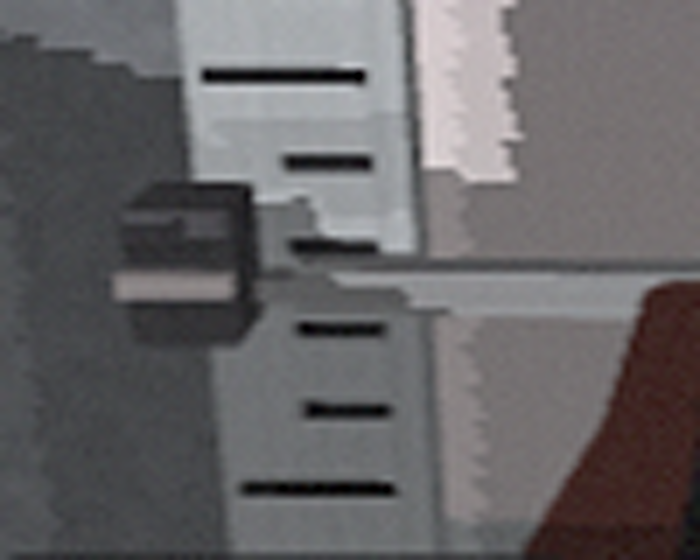

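View pics/s23.png

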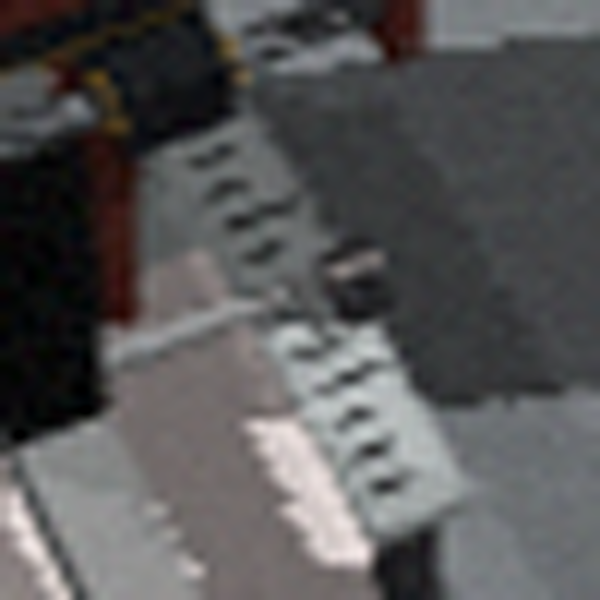

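```bash
python3 - <<'E'
from h import *
np.set_printoptions(precision=1,suppress=True)
d=cam("wrist");s=cam("scene")
mw,ms=bp(d,154.5,220.4,64),bp(s,239.1,186.4,64)
print("mark",mw,ms)
for z in(56,58,60,62,64,66):
    w,c=bp(d,166.9,219.9,z),bp(s,232.2,189.75,z)
    print(z,w-mw,c-ms)
E
```

```text
mark [525.2 -36.2  64. ] [522.8 -36.4  64. ]
56 [ 6.4 -3.1 -8. ] [19. -4. -8.]
58 [ 7.1 -2.3 -6. ] [19.6 -2.7 -6. ]
60 [ 7.9 -1.5 -4. ] [20.1 -1.3 -4. ]
62 [ 8.6 -0.7 -2. ] [20.7  0.  -2. ]
64 [9.3 0.1 0. ] [21.3  1.4  0. ]
66 [10.   0.9  2. ] [21.8  2.7  2. ]
```

```bash
python3 -m creep '[{"tx":0,"ty":0.6,"tz":0,"rx":0,"ry":0,"rz":0,"fingers":255},{"tx":0,"ty":0.6,"tz":0,"rx":0,"ry":0,"rz":0,"fingers":255},{"tx":0,"ty":0.6,"tz":0,"rx":0,"ry":0,"rz":0,"fingers":255},{"tx":0,"ty":0.6,"tz":0,"rx":0,"ry":0,"rz":0,"fingers":255}]'
python3 - <<'E'
from h import *
o=ctrl.get_obs();print(o["ee_pos"],o["ft_force"],o["width"],o["t"])
s=cam("scene");cv2.imwrite("pics/s24.png",cv2.resize(s["pixels"],None,fx=1.56,fy=1.56))
E
```

```text
t: 27.05
ee_pos: [601.9, -36.6, 102.3]
orientation: [-1.195, 1.229, -1.231]
ft_force: [3.7, -3.5, 0.7]
width: 26.5
[601.91746313 -36.55679006 102.34073397] [ 3.69972974 -3.47750402  0.66604625] 26.52390528683844 27.05
```

View pics/s24.png

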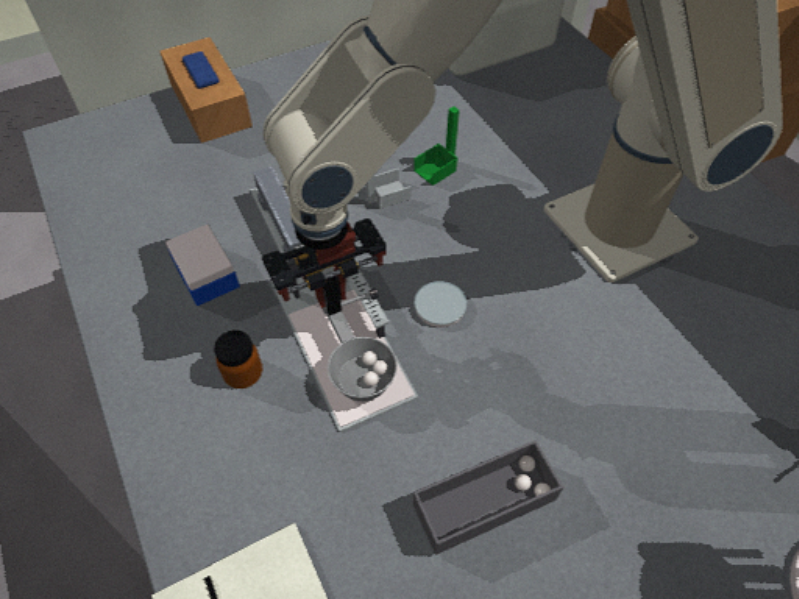

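The last scene picture shows three balls in the bowl (about 373,370) and three in the tub (525–542,463–490). The scoop is standing at (390,188), the arm is drawn out, and the bystanders have not moved. I'm handing the job in.

```bash
python3 -c "
from workcell import ctrl
print(ctrl.close_job())"
```

```text
the job is handed in; nothing more can be done
None
```

I handed the job in at about 27 s with every step done, though `close_job` gave no verdict.

- **Scooping:** I gripped the grey scoop by its handle. The first push in the tub jammed, with about 23 N sideways and 18 N upward on the wrist. Backing off and wiggling the scoop sideways freed it and brought in three balls, and all three went into the bowl with the arm still fully in. I then set the scoop upright in its old place and let go.
- **Arm:** I squeezed the grip post until the button was in; the finger opening was 27 mm, where 28 mm is the width given for fully in. I then drew the arm out about 115 mm and held it there.
- **Last checks:** The last picture shows three balls in the bowl, three in the tub, nothing spilled and the jar, tip box and dish where they were. The rider did not look moved, and nothing came near it. The scoop is partly hidden behind the arm in that picture. It stood upright in the clear view just after I let go.
- **Pointer at the mark:** The two cameras disagreed a little. From the wrist camera the pointer was about 0.5 to 1.3 mm short of the line; from the scene camera it was between 0.7 mm short and 0.6 mm past it. I added 0.6 mm, which leaves an estimated error of about 1 mm against the 4 mm allowed.

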